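# Unlock the test fixture and present the power module to the inspection camera

### The job

The finned power module sits in the nest of the aluminium test fixture, under a swinging hold-down arm: lift the arm's sprung knob, swing the arm all the way round to its far stop and let the plunger drop fully home there. Then take the module out and hold it in the air over the tilted inspection camera, its underside facing the lens squarely and centred on it, 60 mm from the lens, with the module's long side along the long side of the camera's rectangular light frame. Do not touch the camera, leave the other things on the bench where they are, and finish while holding the module still there.

Things in the scene. Friction and masses are not known exactly. Their poses are not given: they have to be found in the camera images.
- fixture: Fixed aluminium fixture left or right of the camera. Origin on the bench under the nest's middle, z up. Plate 12 mm thick, x -87 to 119, y -58 to 168 mm. Nest: black rim, top 20 mm above the bench, round a 49 (x) x 25 (y) mm pocket, module on the plate in it. Pivot post at x 90, y 0. A curved quadrant 138 to 162 mm from the pivot, top 72 mm up, end stops 78 mm, lies under the plunger's path.
- pivot (a point): Centre of the arm's pivot (vertical axis), at the height of the arm's top face, 88 mm above the bench. A pivot cap rises 12 mm above that.
- swingarm (a joint): Turn of the hold-down arm, rad: 0 = locked over the module, pointing from the pivot to the fixture's -x; grows clockwise from above, the free end moving to the fixture's +y. Far end 1.3 (hard stop 1.33). At angle q the knob is at fixture x = 90 - 150 cos q, y = 150 sin q mm. Steel bar 26 wide, 10 thick, 165 mm long, top 88 mm above the bench. Turns at 0.6 N once unlocked; stays where left.
- plunger (a joint): Lift of the sprung plunger on the arm, m: 0 = home, at most 0.016. Its pin clears the quadrant above 0.008; spring 4 N down when home, 6 N fully lifted. Let go between the ends, the pin rides on the quadrant; it drops in by itself once the arm is past about 1.27 (or back under 0.02). The dropped pin has about 3 mm of sideways play.
- knob (a point): Where to grip the plunger's knob: on its vertical axis, 24 mm above the arm's top face (112 mm above the bench when home; rises with the plunger). Plain black cylinder 24 mm in diameter, from 9 to 41 mm above the arm's top face, 150 mm from the pivot axis. A brass collar 20 mm in diameter, 6 mm high, lies on the arm below it.
- module_center (a point): Centre of the module: upright block 46 (its x) x 22 (its y) x 60 mm (z up), aluminium with dark grooves round the lower half, black foot, brass contacts underneath, about 0.13 kg. In the nest its x lies along the fixture's x, underside 12 mm, top 72 mm above the bench. Grip across the 22 mm, 10 to 25 mm below the top.
- module_foot (a point): Centre of the module's underside, 30 mm below its centre; axes as the module's.
- camhead: Head of the upward-looking inspection camera, fixed. Origin at the middle of the lens, level with the light frame's top face, 95 mm above the bench; z is the line of sight out of the lens, leaning 0.35 rad from vertical towards the head's -x, roughly towards the robot. White light frame: 96 mm along x (long side), 66 mm along y, 14 mm thick; the barrel hangs below.
- focus (a point): The point in space 60 mm in front of the lens, on its line of sight, where the centre of the module's underside has to be; axes as the head's.
- camera: The camera's stand, fixed to the bench: foot plate 110 x 90 x 12 mm and two cheeks that carry the head. Origin on the bench under the lens.
- relay_c (a point): Bystander: black block 30 x 28 x 26 mm beside the camera. The point is 13 mm up.
- capacitor_c (a point): Bystander: small dark can, 16 mm in diameter, 26 mm tall, standing on the fixture's plate near its corner at -x, +y. The point is half-way up.
- screwdriver_grip (a point): Bystander: screwdriver with yellow handle lying on the bench near the robot; point on the handle.
- flux_c (a point): Bystander: bottle 40 mm in diameter, 100 mm tall, at the back of the bench; the point is half-way up.
- tin_c (a point): Bystander: steel bowl 70 mm in diameter, 30 mm high, at the back of the bench; the point is half-way up.
- brush_grip (a point): Bystander: brush lying on the bench on the robot's right; point on the handle.
Not all that is in view belongs to the job. What is shaped like the camera but brown or green is not meant.

How it is judged (in metres and radians):
On the way, in this order (a step that is already met when the one before it is completed fails the run):
1. the plunger is lifted clear while the arm is still over the module (value of joint plunger above 0.008 m and value of joint swingarm below 0.2 rad), for 0.05 s.
2. the arm is at its far stop with the plunger dropped home (value of joint swingarm above 1.25 rad and value of joint plunger below 0.002 m and contact force between the fingers and plunger below 0.1 N), for 0.2 s.
3. the module is lifted out of the nest in the fingers (z of module_foot in the frame of fixture above 0.03 m and contact force between the fingers and module above 1 N), for 0.1 s.
At the end, for the whole second after the job is handed in: Module held still in the fingers, touching nothing else; its underside's centre within 12 mm of the point 60 mm before the lens, underside square to the lens within 8 degrees, long side along the frame's within 9 degrees; arm past 1.25 rad at the far stop, plunger within 2 mm of home (distance between module_foot and focus below 0.012 m and angle between the z axis of module and the z axis of camhead, either way round below 0.14 rad and angle between the x axis of module and the x axis of camhead, either way round below 0.16 rad and angle between module's own z axis and vertical below 0.8 rad and contact force between the fingers and module above 1 N and contact force between module and camera below 0.2 N and contact force between module and fixture below 0.2 N and linear speed of module below 0.02 m/s and value of joint swingarm above 1.25 rad and value of joint plunger below 0.002 m); the arm keeps its last pose, push and grip.
It fails at once if the camera is touched (contact force between any of the arm, the fingers, module and camera above 1 N).
It fails at once if another thing on the bench is moved by more than 25 mm (distance of any of relay_c, capacitor_c, screwdriver_grip, flux_c, tin_c, brush_grip from where it was at the start of the episode above 0.025 m).
It also fails if it takes over 51 s, if anything falls off the work surface, if the arm or the gripper's body presses on something with over 40 N, if the wrist force passes 120 N, or if a joint passes its speed limit or range.

### The arm

A 6-joint arm with a two-finger parallel gripper is mounted at the origin on the work surface. World frame = base frame: x ahead of the robot, y to its left, z up, the work surface at z = 0. Lengths are in mm, angles in rad, forces in N, time in s.
With the tool pointing down it reaches from about 350 to 875 mm from the base axis. Payload 15.5 kg.
Tool frame: the origin (TCP) lies at the very end of the fingers, on their centre line; the grasp point (between the pads) lies 19 mm behind it (r.grip_point_offset is the distance from the TCP to the grasp point, in mm); z points along the fingers, y is the direction in which the jaws open and shut (so a half turn about z gives the same grasp; the last joint's range is limited). The gripper opens to 85 mm and grips with 20 to 120 N. Pads are 22 mm wide; open, the fingers measure 114 mm over their backs; the gripper's body (76 mm by 85 mm) begins 54 mm behind the grasp point. The pads swing forward as they close: fully open they stand 13 mm farther back than shut.
Start: joints at [-0.096, 0.494, 1.345, -0, 1.302, -0.096], TCP at [625.001, 0.003, 231.277] pointing down, gripper open.
Joint ranges: [-2.91, 2.91], [-0.82, 2.16], [0.22, 2.67], [-1.22, 4.37], [0.12, 2.79], [-3.08, 3.08]. Speed limits (rad/s): [1.89, 1.89, 2.57, 3.01, 3.01, 3.01].

### API

Orientations are given as a rotation vector (axis times angle).
In Python, from cell import sensors, viewer, r gives the robot as it stands.
- The arm moves only by the shell command python3 -m crank 'ROWS' [FORCE]. ROWS is JSON, a list of rows, each an object with "slide": the shift along the tool's x, y, z in mm, a list of three; "twist": the turn about the tool's z in degrees; "jaw": the opening, from -1 (shut) to 1 (fully open). In form: [{"slide": [dx, dy, dz], "twist": twist, "jaw": jaw}, ...]. A call has 1 to 20 rows; each row shifts and turns the commanded pose from where the row before left it, along the tool's axes as they then stand; what a row does not reach is not made up. A row lasts 1/8 s, in which the tool goes at most 62.5 mm and 10.7 degrees, less where a joint would pass 70% of its speed; a pose out of reach is approached as far as the arm can. A call is refused whole if a number of a shift passes 62.5 or a number of a turn 10.7, either way. A call with a gripper value outside its range is refused whole. The fingers move at their own pace and stop on an object; FORCE is the grip in N (left out, the last holds). Time passes only in rows, so rows that do not move let the fingers close. It gives the time, the measured TCP pose, the force and the opening at its end, in the units of the state.
- sensors.get_state(): the state, without advancing time (a new reading comes with each control period).
- viewer.capture(name): name is "scene" or "side" or "wrist"; returns the picture (480x640x3 uint8, blue, green, red); there is no depth.
- viewer.get_calibration(name): a dict with "mtx" (3x3 intrinsics, pixels), "world_from_camera" (4x4, takes a point from camera to world coordinates). Camera axes: x right, y down, z forward; pixel columns grow to the right and rows downward; lengths in mm; the calibration is good to about 2 mm. A picture is of the moment at which its call begins: read the wrist's pose just before it. get_calibration takes no time and is no camera call; for the wrist camera it gives the pose at the moment of the call.
- r.job_done(): hands the job in, once; it reports no verdict.
Trained networks look in the newest picture that a camera, given by its name, has taken for a name from the list of things; names that differ only in an ending like _2 or _b are one class to them, and where a whole thing is asked for, a point or a joint stands for the part that bears it (a point fixed in the world has none). Each returns a list of dicts, best first, with "score" (0 to 1); they miss things now and then, are a little off and sometimes report something else, mostly with a low value. They report only what shows in the picture. A call takes as long as a camera call. They do not tell look-alikes from the thing itself.
- viewer.cut_out(label, camera): "region" (480x640 bool, what is visible of it) and "rect" ([left, top, right, bottom] in pixels, round what is visible of it).
The state is a dict: "time": time; "joint_positions": joint angles; "qd": joint speeds; "tau": joint torques, N m; "eef_pos": TCP position; "eef_rot": TCP orientation; "contact_force": force on the tool from outside, world axes, zero at the start; "ft_torque": the same for the moment, N m; "grip_width": finger opening in mm.
Only numpy, scipy, OpenCV 4.12 (cv2) and the standard library are available. Lean on these libraries where they do the work, as an engineer would, in place of code of your own. Each camera call takes 0.05 s, during which the arm holds its last target.

## Working session

There is one attempt and no reset: what is moved stays moved. The work goes in short steps, Python scripts to look and compute and a shell command to move; the robot and the scene stay as the last step left them, time stands still between calls to the robot, and variables do not carry over. Pictures are saved under pics/ and viewed, and the job is handed in when it is done.

```bash
ls; mkdir -p pics; python3 - <<'E'
from cell import sensors, viewer, r
import cv2,numpy as np
print(sensors.get_state())
for n in("scene","side","wrist"):
    im=viewer.capture(n); cv2.imwrite(f"pics/{n}0.png",im)
    c=viewer.get_calibration(n); print(n,np.round(c["mtx"],1).tolist(),np.round(c["world_from_camera"],3).tolist())
print(r.grip_point_offset)
E
```

```text
pics
{'time': 0.0, 'joint_positions': array([-9.55104751e-02,  4.94205276e-01,  1.34611781e+00,  1.07174208e-05,
        1.30249441e+00, -9.55226762e-02]), 'qd': array([ 0.00048111,  0.00055593,  0.00134233,  0.00028791,  0.00126793,
       -0.00093527]), 'tau': array([-2.68344644e-03, -8.82162237e+01, -3.83866239e+01, -4.40739132e-04,
        1.02696815e-02,  1.38197843e-04]), 'eef_pos': array([6.24649058e+02, 3.37555169e-02, 2.30691026e+02]), 'eef_rot': array([-2.22075823e+00, -2.22077900e+00,  1.21162350e-03]), 'contact_force': array([-0.37653474,  0.48173931,  1.12793933]), 'ft_torque': array([-3.06755639e-02,  4.99325818e-05,  2.68563095e-02]), 'grip_width': 85.60151786812115}
scene [[550.7, 0.0, 318.7], [0.0, 550.7, 238.8], [0.0, 0.0, 1.0]] [[0.695, 0.498, -0.52, 1104.644], [0.719, -0.459, 0.522, -669.13], [0.021, -0.736, -0.677, 871.621], [0.0, 0.0, 0.0, 1.0]]
side [[452.3, 0.0, 326.7], [0.0, 452.3, 240.7], [0.0, 0.0, 1.0]] [[0.911, -0.261, 0.32, 196.019], [-0.413, -0.568, 0.712, -785.887], [-0.004, -0.781, -0.625, 741.476], [0.0, 0.0, 0.0, 1.0]]
wrist [[334.6, 0.0, 320.3], [0.0, 334.6, 240.6], [0.0, 0.0, 1.0]] [[1.0, -0.0, -0.0, 625.151], [-0.0, -0.956, -0.295, 75.359], [-0.0, 0.295, -0.956, 374.197], [0.0, 0.0, 0.0, 1.0]]
18.700000000000003
```

View pics/scene0.png

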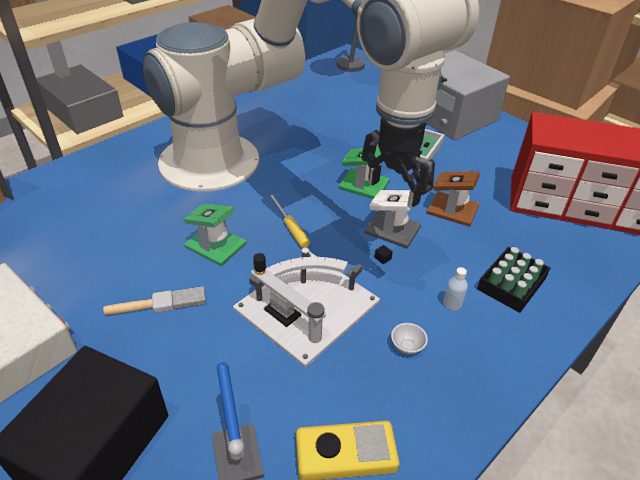

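View pics/side0.png

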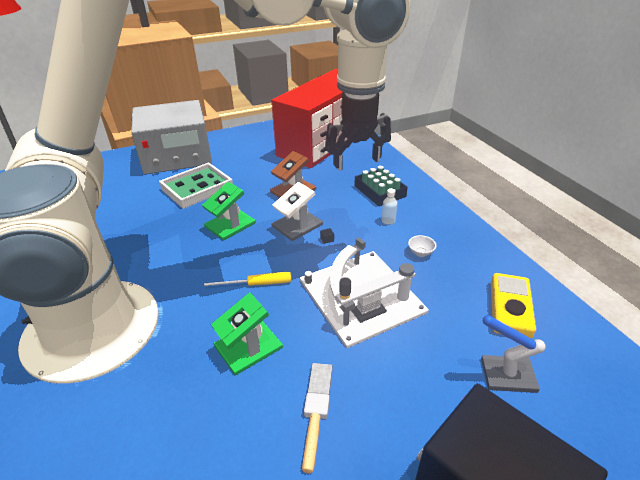

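View pics/wrist0.png

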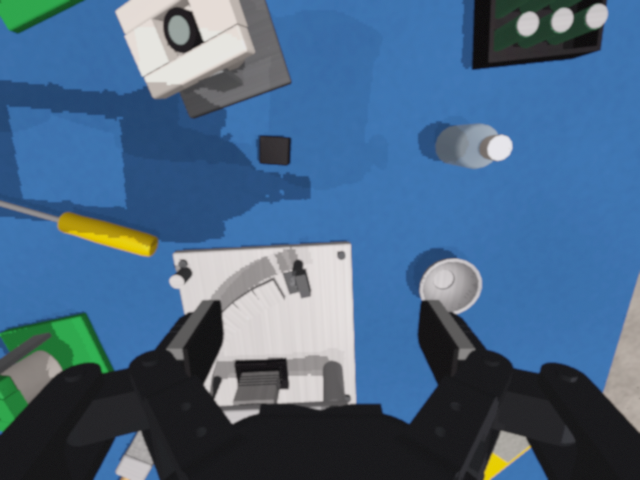

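```bash
python3 - <<'E'
from cell import viewer
import cv2,numpy as np
for n in("scene","side","wrist"):
    im=cv2.imread(f"pics/{n}0.png")
    for l in("fixture","camhead","camera","knob","module_center","swingarm"):
        ds=viewer.cut_out(l,n)
        for d in ds[:3]:
            print(n,l,round(d["score"],2),np.round(d["rect"]).astype(int).tolist(), np.round(np.argwhere(d["region"]).mean(0)[::-1],1))
s=cv2.imread("pics/scene0.png")[180:370,220:430]; cv2.imwrite("pics/sc.png",cv2.resize(s,(798,722)[:2] if 0 else (660,597),interpolation=cv2.INTER_CUBIC))
s=cv2.imread("pics/side0.png")[170:350,260:440]; cv2.imwrite("pics/si.png",cv2.resize(s,(600,600),interpolation=cv2.INTER_CUBIC))
s=cv2.imread("pics/wrist0.png")[0:420,100:400]; cv2.imwrite("pics/wr.png",cv2.resize(s,(428,600),interpolation=cv2.INTER_CUBIC))
E
```

```text
scene fixture 0.57 [235, 249, 381, 366] [305.5 302.6]
scene fixture 0.27 [103, 285, 204, 314] [160.7 301.3]
scene camhead 0.86 [344, 150, 381, 182] [357.9 158.8]
scene camhead 0.81 [367, 191, 408, 226] [392.2 203.9]
scene camhead 0.75 [188, 202, 235, 243] [210.8 219.4]
scene camera 0.85 [340, 146, 390, 200] [360.  175.1]
scene camera 0.77 [427, 170, 478, 227] [454.4 196.4]
scene camera 0.76 [362, 188, 420, 250] [391.9 218.4]
scene knob 0.64 [367, 189, 411, 227] [392.5 203.3]
scene knob 0.55 [254, 252, 265, 271] [258.9 261.8]
scene module_center 0.71 [270, 291, 291, 320] [281.3 306.1]
scene swingarm 0.75 [250, 256, 327, 323] [285.7 290. ]
side fixture 0.72 [301, 240, 428, 350] [362.9 294.1]
side camhead 0.86 [204, 180, 242, 221] [223.3 200.4]
side camhead 0.84 [269, 153, 307, 182] [289.4 166.5]
side camhead 0.69 [213, 293, 270, 351] [240.  320.1]
side camera 0.93 [203, 184, 258, 240] [226.  212.2]
side camera 0.88 [267, 182, 328, 244] [295.3 212.6]
side camera 0.82 [213, 291, 285, 376] [244.4 334.4]
side knob 0.73 [268, 182, 323, 244] [295.6 212.1]
side knob 0.71 [304, 367, 335, 473] [315.6 410.2]
side knob 0.52 [338, 278, 347, 294] [344.6 285.9]
side module_center 0.59 [271, 182, 325, 245] [295.6 212.6]
side module_center 0.55 [354, 290, 383, 316] [369.6 302.8]
side swingarm 0.87 [336, 263, 414, 302] [372.5 284. ]
wrist fixture 0.63 [173, 243, 357, 423] [278.8 319.3]
wrist camhead 0.95 [0, 355, 63, 434] [ 24.2 383.8]
wrist camhead 0.63 [115, 0, 257, 97] [184.2  39.9]
wrist camera 0.72 [0, 316, 113, 431] [ 43.8 358.3]
wrist camera 0.6 [0, 0, 85, 34] [30.7 11.9]
wrist module_center 0.95 [233, 367, 282, 403] [258.2 386. ]
wrist swingarm 0.79 [226, 400, 347, 423] [273.5 407.6]
```

View pics/sc.png

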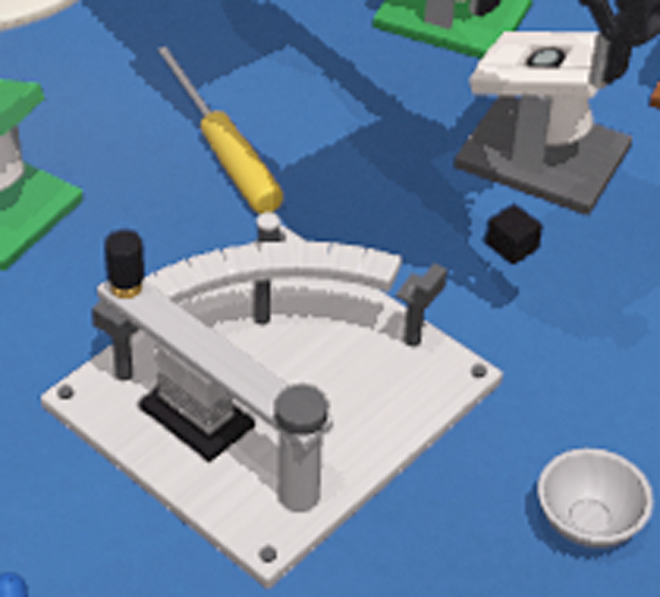

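View pics/si.png

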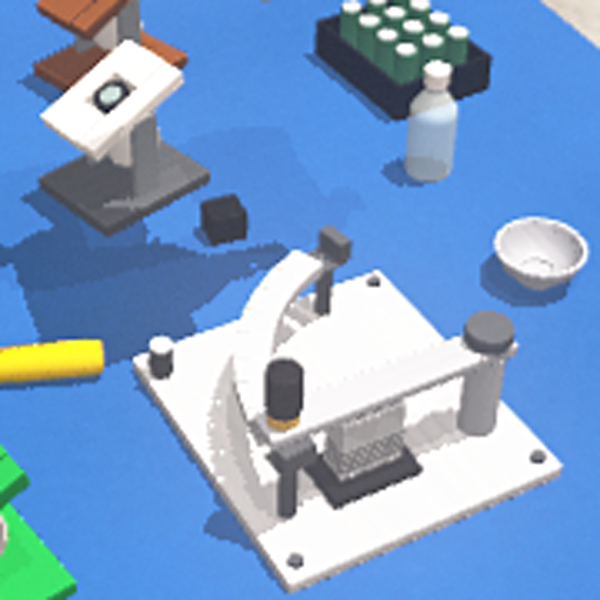

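View pics/wr.png

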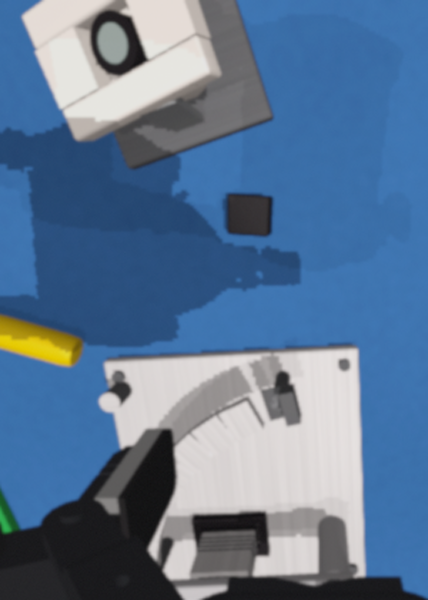

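```bash
cat > h.py <<'E'
import numpy as np
from cell import sensors, viewer, r
from scipy.optimize import least_squares
from scipy.spatial.transform import Rotation as R
def proj(c,P):
    T=np.linalg.inv(c["world_from_camera"]); q=T[:3,:3]@np.asarray(P,float)+T[:3,3]
    u=c["mtx"]@q; return u[:2]/u[2]
def fitpose(obs, base, p0, loss=2.0):
    """obs: list of (calib, local point, pixel); base(p)->R,t"""
    def f(p):
        Rm,t=base(p)
        return np.concatenate([proj(c,Rm@np.array(l,float)+t)-np.array(px) for c,l,px in obs])
    s=least_squares(f,p0,loss="soft_l1",f_scale=loss); return s.x,f(s.x).reshape(-1,2)
def planar(p): return R.from_euler("z",p[2]).as_matrix(), np.array([p[0],p[1],0.])
def ray(c,px,z):
    T=c["world_from_camera"]; d=T[:3,:3]@np.linalg.inv(c["mtx"])@np.array([px[0],px[1],1.]); o=T[:3,3]
    return o+d*(z-o[2])/d[2]
E
cat > fx.py <<'E'
from h import *
cs,ci,cw=[viewer.get_calibration(n) for n in("scene","side","wrist")]
A=lambda x,y:(220+x/3.143,180+y/3.143); B=lambda x,y:(260+x/3.333,170+y/3.333); C=lambda x,y:(100+x/1.4267,y/1.4267)
obs=[(cs,(-87,-58,12),A(42,397)),(cs,(119,-58,12),A(268,577)),(cs,(119,168,12),A(502,375)),(cs,(90,0,100),A(301,396)),(cs,(-60,0,129),A(124,239)),
(ci,(-87,168,12),B(135,362)),(ci,(-87,-58,12),B(290,584)),(ci,(119,-58,12),B(562,465)),(ci,(119,168,12),B(377,271)),(ci,(90,0,100),B(489,327)),(ci,(-60,0,129),B(285,368)),
(cw,(-87,168,12),C(104,360)),(cw,(119,168,12),C(358,347))]
p,e=fitpose(obs,planar,[560,-50,0.])
print(p); print(np.round(e,1).tolist())
Rm,t=planar(p)
for q in(0,1.3): print(q,Rm@np.array([90-150*np.cos(q),150*np.sin(q),112])+t)
E
python3 fx.py
```

```text
[ 5.51844822e+02 -2.13204508e+02  5.70870791e-02]
[[-2.1, -0.7], [-0.7, 1.1], [0.4, -1.4], [-0.5, 1.9], [-1.1, 0.4], [-1.2, -2.1], [-0.1, -0.3], [1.0, -0.3], [0.6, -1.2], [0.5, -0.8], [0.2, 0.0], [-1.0, -0.2], [0.7, -0.9]]
0 [ 491.94256398 -216.62787268  112.        ]
1.3 [593.3922228  -66.06054742 112.        ]
```

Look-alikes for the camera (scene pixels): white head (392,204), green (210,219), green (360,160) and brown (455,190). The white one is the target. For the knob (259,262), candidates were the pivot cap at (316,306) and the end-stop post at (357,272). The knob is the black cylinder over a brass collar on the arm's free end, confirmed in the crops.

```bash
python3 -m crank '[{"slide":[-36,-22,5],"twist":-3.3,"jaw":1},{"slide":[-36,-24,5],"twist":0,"jaw":1},{"slide":[-36,-24,5],"twist":0,"jaw":1},{"slide":[-36,-24,5],"twist":0,"jaw":1},{"slide":[-36,-24,5],"twist":0,"jaw":1},{"slide":[-28,-26,5],"twist":0,"jaw":1},{"slide":[0,0,0],"twist":0,"jaw":1}]' 30
python3 - <<'E'
from h import *
import cv2
s=sensors.get_state(); print(s["eef_pos"],s["eef_rot"],s["joint_positions"])
c=viewer.get_calibration("wrist"); im=viewer.capture("wrist"); cv2.imwrite("pics/w1.png",im)
np.savez("w1.npz",mtx=c["mtx"],world_from_camera=c["world_from_camera"])
for l in("knob","fixture"):
  for d in viewer.cut_out(l,"wrist")[:2]: print(l,d["score"],d["rect"])
print(proj(c,[492,-216.6,129]),proj(c,[492,-216.6,97]),proj(c,s["eef_pos"]))
E
```

```text
time: 1.92
eef_pos: [489.6, -216.3, 201.1]
eef_rot: [-2.159, -2.281, 0.001]
contact_force: [1.2, 1.2, -0.4]
grip_width: 85.8
[ 489.64085735 -216.30615508  201.0648311 ] [-2.15923741e+00 -2.28105293e+00  7.55765771e-04] [-5.27355820e-01  4.02392538e-01  1.60493281e+00 -3.52440359e-04
  1.13501191e+00 -5.82061436e-01]
knob 0.9 [300.7, 222.1, 340.0, 274.1]
fixture 0.6 [291.6, 8.1, 540.4, 272.4]
fixture 0.56 [306.4, 227.1, 337.6, 268.5]
[323.26120708 253.51845867] [322.92307116 239.78461964] [319.58303994 302.95294691]
```

View pics/w1.png

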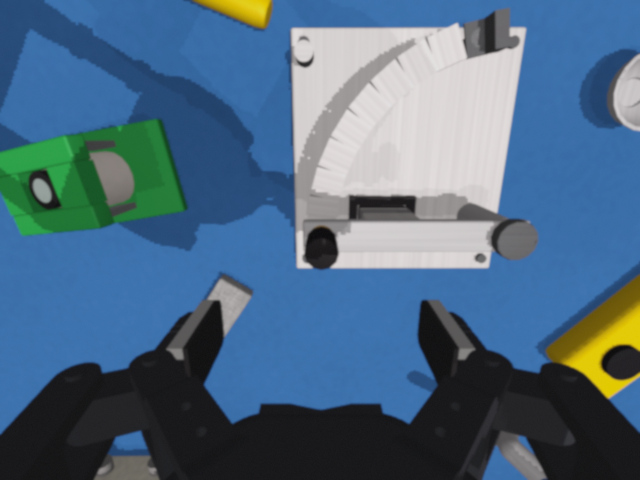

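The knob top is centred at about (321,252), the pivot cap at (515,238), and the plate's far corners at (292,28) and (525,28). I'll refit with these.

```bash
cat > fx2.py <<'E'
import fx
from h import *
c=dict(np.load("w1.npz"))
o=[(c,(-87,168,12),(292,28)),(c,(119,168,12),(526,28)),(c,(-87,-58,12),(297,268)),(c,(119,-58,12),(490,268)),(c,(90,0,100),(515.5,239)),(c,(-60,0,129),(321.5,252))]
ob=[x for x in fx.obs if x[0] is not fx.cw]
p,e=fitpose(ob+o*2,planar,fx.p); print(p,np.round(e[-6:],1).tolist())
p,e=fitpose(o,planar,fx.p); print(p,np.round(e,1).tolist())
E
python3 fx2.py
python3 - <<'E'
import cv2
im=cv2.imread("pics/w1.png"); cv2.imwrite("pics/w1c.png",cv2.resize(im[180:280,280:550],(800,296),interpolation=cv2.INTER_CUBIC))
E
```

```text
[ 546.35114268 -221.50987142   25.25793818]
[[-7.9, 2.6], [-1.5, 0.3], [-6.4, -5.8], [-3.6, 0.6], [-7.8, 2.1], [-5.3, 4.0], [2.6, 5.0], [0.1, -0.0], [-5.4, 1.0], [-1.4, 0.7], [0.6, 4.8], [97.1, -205.4], [154.3, -214.3]]
0 [ 486.82075712 -229.00208039  112.        ]
1.3 [577.78800182 -71.87947506 112.        ]
[ 550.90589644 -213.28985904   25.18904302] [[-1.9, -1.9], [1.5, -2.3], [-0.9, 0.5], [-0.8, 0.2], [2.4, 1.7], [0.3, 1.5]]
[ 550.75823655 -213.39741409   25.18832351] [[-1.9, -1.8], [1.5, -2.1], [-1.1, 0.5], [-1.0, 0.4], [2.2, 1.9], [0.1, 1.6]]
```

View pics/w1c.png

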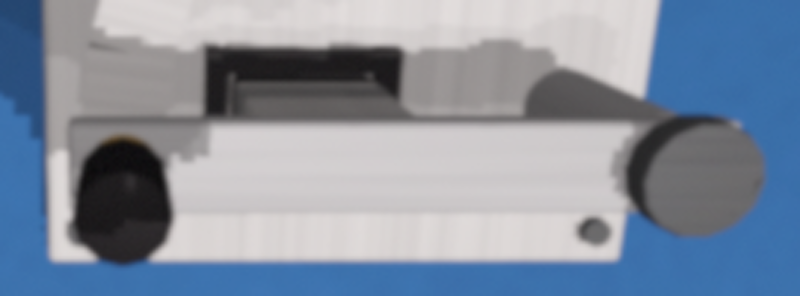

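```bash
python3 -m crank '[{"slide":[0,1.5,26],"twist":0,"jaw":1},{"slide":[0,0,27],"twist":0,"jaw":1},{"slide":[0,0,27],"twist":0,"jaw":0.2},{"slide":[0,0,25],"twist":0,"jaw":-0.2},{"slide":[0,0,0],"twist":0,"jaw":-0.6},{"slide":[0,0,0],"twist":0,"jaw":-1},{"slide":[0,0,0],"twist":0,"jaw":-1},{"slide":[0,0,0],"twist":0,"jaw":-1}]' 40
python3 - <<'E'
from h import *
import cv2
s=sensors.get_state(); print(s["eef_pos"],s["eef_rot"],s["contact_force"],s["grip_width"])
cv2.imwrite("pics/w2.png",viewer.capture("wrist"))
cv2.imwrite("pics/s2.png",cv2.resize(viewer.capture("side")[130:370,230:550],(800,600)))
E
```

```text
time: 3.08
eef_pos: [490.3, -213.4, 96.6]
eef_rot: [-2.152, -2.282, 0.003]
contact_force: [-15.3, 0.3, -4.1]
grip_width: 23.1
[ 490.27283232 -213.40340632   96.57345508] [-2.15236693 -2.28200058  0.00317772] [-15.29913062   0.33664795  -4.07969358] 23.11865494036784
```

View pics/s2.png

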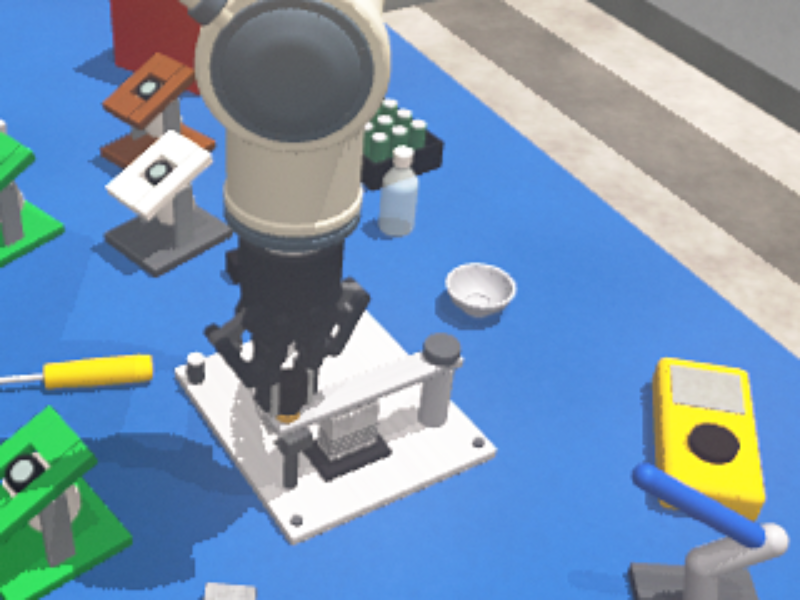

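Gripped at 23 mm. The 15 N along x means I'm about 2 mm too far in +x, so I'll relieve that and lift.

```bash
python3 -m crank '[{"slide":[0,-2,0],"twist":0,"jaw":-1},{"slide":[0,0,-6],"twist":0,"jaw":-1},{"slide":[0,0,-6],"twist":0,"jaw":-1},{"slide":[0,0,0],"twist":0,"jaw":-1},{"slide":[0,0,0],"twist":0,"jaw":-1}]' 60
```

```text
time: 3.8
eef_pos: [490.2, -214.3, 109.0]
eef_rot: [-2.155, -2.284, 0.001]
contact_force: [-7.0, -0.4, -5.3]
grip_width: 22.5
```

```bash
python3 -m crank '[{"slide":[0,-1,0],"twist":0,"jaw":-1},{"slide":[16.2,0.9,0],"twist":6.2,"jaw":-1},{"slide":[16.2,0.9,0],"twist":6.2,"jaw":-1},{"slide":[16.2,0.9,0],"twist":6.2,"jaw":-1},{"slide":[16.2,0.9,0],"twist":6.2,"jaw":-1},{"slide":[0,0,0],"twist":0,"jaw":-1}]'
```

```text
time: 4.55
eef_pos: [501.5, -150.7, 109.2]
eef_rot: [2.595, 1.767, 0.003]
contact_force: [1.8, -1.0, -5.7]
grip_width: 22.4
```

```bash
python3 -m crank '[{"slide":[16.2,0.9,0],"twist":6.2,"jaw":-1},{"slide":[16.2,0.9,0],"twist":6.2,"jaw":-1},{"slide":[16.2,0.9,0],"twist":6.2,"jaw":-1},{"slide":[16.2,0.9,0],"twist":6.2,"jaw":-1},{"slide":[16.2,0.9,0],"twist":6.2,"jaw":-1},{"slide":[16.2,0.9,0],"twist":6.2,"jaw":-1},{"slide":[16.2,0.9,0],"twist":6.2,"jaw":-1},{"slide":[0,0,0],"twist":0,"jaw":-1}]'
```

```text
time: 5.55
eef_pos: [578.7, -71.6, 109.3]
eef_rot: [3.063, 0.683, 0.006]
contact_force: [5.6, -10.2, -5.2]
grip_width: 22.3
```

```bash
python3 - <<'E'
from h import *
s=sensors.get_state(); T=R.from_rotvec(s["eef_rot"]).as_matrix(); print(np.round(T,3)); 
for piv in([641,-208.3],):
  d=s["eef_pos"][:2]-piv; print(d,np.hypot(*d),"q",np.pi-np.arctan2(d[1],d[0])+.0555)
E
```

```text
[[ 0.905  0.425  0.005]
 [ 0.425 -0.905 -0.002]
 [ 0.003  0.004 -1.   ]]
[-62.25440517 136.74355701] 150.2478330814661 q 1.1990735702109767
```

```bash
python3 -m crank '[{"slide":[9,2,0],"twist":3.4,"jaw":-1},{"slide":[8.8,0.5,0],"twist":3.4,"jaw":-1},{"slide":[0,0,0],"twist":0,"jaw":-1},{"slide":[0,0,0],"twist":0,"jaw":-1}]'
python3 - <<'E'
from h import *
s=sensors.get_state(); T=R.from_rotvec(s["eef_rot"]).as_matrix(); print(s["contact_force"]@T); 
d=s["eef_pos"][:2]-[641,-208.3]; print(d,np.hypot(*d),"q",np.pi-np.arctan2(d[1],d[0])+.0555)
E
```

```text
time: 6.05
eef_pos: [593.6, -66.1, 108.6]
eef_rot: [3.1, 0.503, 0.001]
contact_force: [4.0, -1.8, -5.9]
grip_width: 22.7
[3.25645218 3.01567923 5.91969852]
[-47.43261508 142.23588658] 149.93632116138122 q 1.3044150965807237
```

```bash
python3 -m crank '[{"slide":[0,0,6],"twist":0,"jaw":-1},{"slide":[0,0,6],"twist":0,"jaw":-1},{"slide":[0,0,0],"twist":0,"jaw":-1}]'
```

```text
time: 6.42
eef_pos: [593.8, -66.0, 96.4]
eef_rot: [3.101, 0.5, 0.002]
contact_force: [4.4, -3.0, -1.0]
grip_width: 22.5
```

```bash
python3 -m crank '[{"slide":[0,0,0],"twist":0,"jaw":0},{"slide":[0,0,0],"twist":0,"jaw":1},{"slide":[0,0,0],"twist":0,"jaw":1},{"slide":[0,0,-20],"twist":0,"jaw":1},{"slide":[0,0,-30],"twist":0,"jaw":1},{"slide":[0,0,-30],"twist":0,"jaw":1},{"slide":[0,0,-20],"twist":0,"jaw":1},{"slide":[0,0,0],"twist":0,"jaw":1}]'
python3 - <<'E'
from h import *
import cv2
c=viewer.get_calibration("wrist"); np.savez("w3.npz",mtx=c["mtx"],world_from_camera=c["world_from_camera"])
cv2.imwrite("pics/w3.png",viewer.capture("wrist"))
cv2.imwrite("pics/s3.png",cv2.resize(viewer.capture("side")[130:370,230:550],(800,600)))
s=viewer.capture("scene"); cv2.imwrite("pics/sc3.png",s); cv2.imwrite("pics/sc3c.png",cv2.resize(s[170:370,200:440],(720,600)))
E
```

```text
time: 7.42
eef_pos: [594.0, -65.8, 197.6]
eef_rot: [3.101, 0.499, 0.004]
contact_force: [0.1, 0.6, -0.2]
grip_width: 85.3
```

View pics/w3.png

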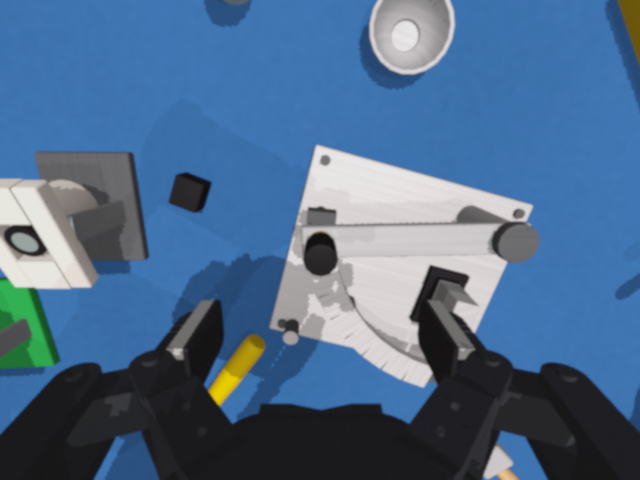

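View pics/s3.png

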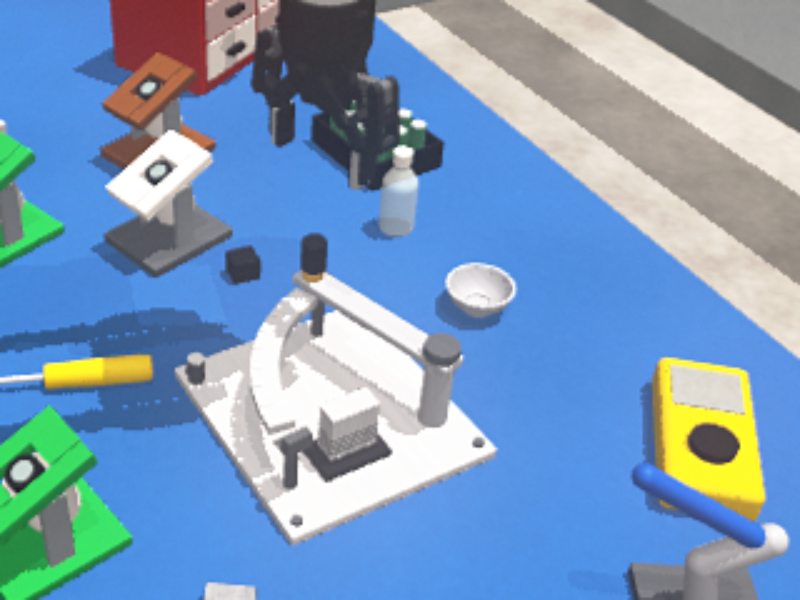

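View pics/sc3c.png

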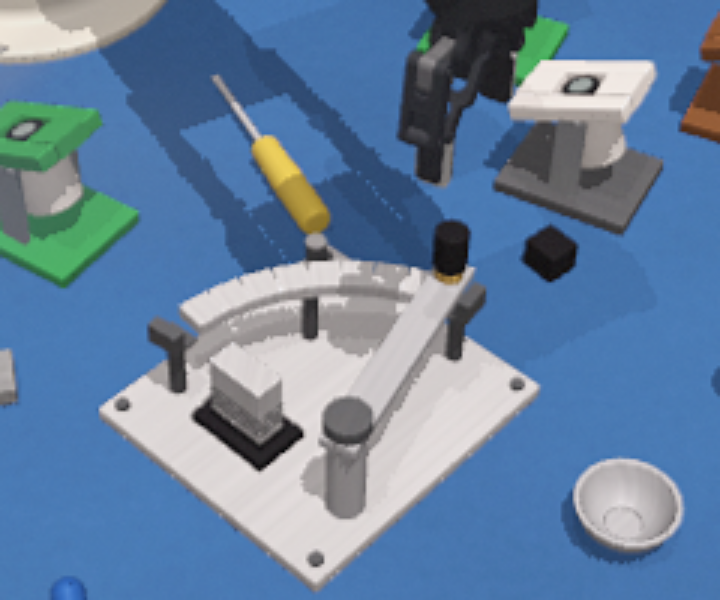

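```bash
cat > cam.py <<'E'
from h import *
cs,ci=[viewer.get_calibration(n) for n in("scene","side")]; cw=dict(np.load("w3.npz"))
# knob triangulation
B3=lambda x,y:(230+x/2.5,130+y/2.5); A3=lambda x,y:(200+x/3,170+y/3); B=lambda x,y:(260+x/3.333,170+y/3.333)
o=[(cs,(0,0,0),A3(451,233)),(ci,(0,0,0),B3(314,241)),(cw,(0,0,0),(321,254))]
p,e=fitpose(o,lambda p:(np.eye(3),p),[594,-66,129.]); print("knobtop",p,np.round(e,1).tolist())
d=p[:2]-[640.9,-208.3]; print("q",np.pi-np.arctan2(d[1],d[0])+.0555)
Rh=R.from_euler("y",-0.35).as_matrix()
H=lambda x,y,z=0: Rh@np.array([x,y,z],float)+[0,0,95]
obs=[(cs,H(-48,33),A3(529,60)),(cs,H(48,33),A3(656,62)),(cs,H(48,-33),A3(632,106)),(cs,H(-48,-33),A3(511,100)),(cs,H(0,0),A3(582,86)),
(ci,H(-48,33),B(40,115)),(ci,H(-48,-33),B(98,150)),(ci,H(48,33),B(128,40)),(ci,H(48,-33),B(187,73)),(ci,H(0,0),B(112,95)),
(ci,(-55,45,12),B(40,183)),(ci,(-55,-45,12),B(110,222)),(ci,(55,-45,12),B(210,173)),
(cs,(-55,-45,12),A3(496,183)),(cs,(55,-45,12),A3(620,220)),(cs,(55,45,12),A3(662,165)),
(cw,(55,-45,12),(131,152)),(cw,(-55,-45,12),(147,258)),(cw,(55,45,12),(36,152)),(cw,H(0,0),(23,240))]
if __name__=="__main__":
    for y0 in(-.4,.4):
        p,e=fitpose(obs,planar,[600,130,y0]); print(p,np.round(e,1).tolist())
E
python3 cam.py
```

```text
knobtop [593.74849104 -66.33531604 125.7680013 ] [[0.3, 0.2], [1.0, 0.2], [-0.2, 0.3]]
q 1.3056242243185676
[5.28693956e+02 1.50915416e+02 3.26625526e-01] [[5.1, 0.6], [1.0, 0.2], [-1.2, 1.7], [-0.0, 2.8], [0.9, -0.1], [2.5, -0.9], [1.2, -0.8], [1.8, -1.6], [0.7, -1.9], [1.9, -1.7], [-1.3, -1.2], [-1.0, 2.0], [0.1, -0.5], [-3.3, -1.3], [-0.7, 1.6], [-1.4, -2.6], [-1.7, 1.4], [0.6, 3.7], [-1.1, 2.2], [0.7, -7.0]]
[5.28693956e+02 1.50915415e+02 3.26625545e-01] [[5.1, 0.6], [1.0, 0.2], [-1.2, 1.7], [-0.0, 2.8], [0.9, -0.1], [2.5, -0.9], [1.2, -0.8], [1.8, -1.6], [0.7, -1.9], [1.9, -1.7], [-1.3, -1.2], [-1.0, 2.0], [0.1, -0.5], [-3.3, -1.3], [-0.7, 1.6], [-1.4, -2.6], [-1.7, 1.4], [0.6, 3.7], [-1.1, 2.2], [0.7, -7.0]]
```

The plunger is home (triangulated knob top at 126 mm, q ≈ 1.31). Next I go over the module.

```bash
cat > mv.py <<'E'
from h import *
import sys
def rel(target,psi):
    s=sensors.get_state(); T=R.from_rotvec(s["eef_rot"]).as_matrix()
    cur=np.arctan2(T[1,1],T[0,1])
    d=np.array(target)-s["eef_pos"]
    print("psi now",round(cur,4),"tool-axes slide (no twist first)",np.round(T.T@d,1),"twist deg",round(np.degrees(-(psi-cur)),1),"q6",round(s["joint_positions"][5],2))
    T2=np.array([[-np.sin(psi),np.cos(psi),0],[np.cos(psi),np.sin(psi),0],[0,0,-1]])
    print("slide after twist",np.round(T2.T@d,1))
if __name__=="__main__":
    a=list(map(float,sys.argv[1:])); rel(a[:3],a[3])
E
python3 mv.py 551 -213.3 150 -1.515
```

```text
psi now -1.2514 tool-axes slide (no twist first) [-86.  127.2  45.4] twist deg 15.1 q6 1.04
slide after twist [-49.9 145.2  45.3]
```

```bash
python3 -m crank '[{"slide":[0,0,0],"twist":7.6,"jaw":1},{"slide":[0,0,0],"twist":7.5,"jaw":1},{"slide":[-12.5,36.3,8],"twist":0,"jaw":1},{"slide":[-12.5,36.3,8],"twist":0,"jaw":1},{"slide":[-12.5,36.3,8],"twist":0,"jaw":1},{"slide":[-12.4,36.3,8],"twist":0,"jaw":1},{"slide":[0,0,0],"twist":0,"jaw":1},{"slide":[0,0,0],"twist":0,"jaw":1}]'
python3 - <<'E'
from h import *
import cv2
c=viewer.get_calibration("wrist"); np.savez("w4.npz",mtx=c["mtx"],world_from_camera=c["world_from_camera"])
im=viewer.capture("wrist")
for x in(-23,23):
  for y in(-11,11):
    for z in (72,):
      Rm,t=planar([551,-213.3,.0555]); u=proj(c,Rm@[x,y,z]+t); cv2.circle(im,tuple(int(round(v)) for v in u),2,(0,0,255),-1)
cv2.imwrite("pics/w4.png",im)
for d in viewer.cut_out("module_center","wrist")[:2]: print(d["score"],d["rect"])
E
python3 mv.py 551 -213.3 39.3 -1.515
```

```text
time: 8.57
eef_pos: [551.3, -212.9, 163.6]
eef_rot: [-3.14, -0.087, 0.002]
contact_force: [0.4, 0.2, 0.8]
grip_width: 85.2
0.74 [306.8, 199.7, 339.0, 276.1]
psi now -1.5141 tool-axes slide (no twist first) [ -0.8   0.8 124.8] twist deg 0.1 q6 1.05
slide after twist [ -0.8   0.8 124.8]
```

View pics/w4.png

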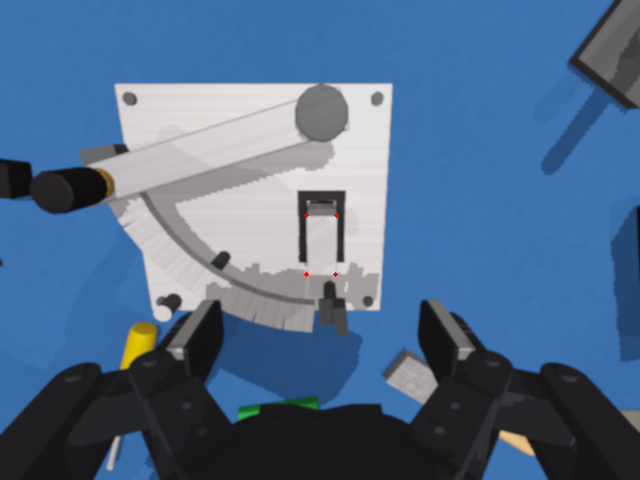

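The predicted module corners (306–336, 215–275) coincide with the module seen. Descending and gripping.

```bash
python3 -m crank '[{"slide":[-0.8,0.5,32],"twist":0,"jaw":1},{"slide":[0,0,32],"twist":0,"jaw":1},{"slide":[0,0,32],"twist":0,"jaw":0.3},{"slide":[0,0,28.5],"twist":0,"jaw":0},{"slide":[0,0,0],"twist":0,"jaw":-0.4},{"slide":[0,0,0],"twist":0,"jaw":-1},{"slide":[0,0,0],"twist":0,"jaw":-1},{"slide":[0,0,0],"twist":0,"jaw":-1},{"slide":[0,0,0],"twist":0,"jaw":-1}]' 20
```

```text
time: 9.8
eef_pos: [551.0, -214.1, 40.2]
eef_rot: [3.14, 0.088, 0.001]
contact_force: [-0.3, 0.5, -0.8]
grip_width: 21.5
```

```bash
python3 -m crank '[{"slide":[0,0,-3],"twist":0,"jaw":-1},{"slide":[0,0,-3],"twist":0,"jaw":-1},{"slide":[3,0,0],"twist":0,"jaw":-1},{"slide":[3,0,0],"twist":0,"jaw":-1},{"slide":[0,0,0],"twist":0,"jaw":-1}]'
python3 - <<'E'
from h import *
import cv2
cv2.imwrite("pics/s5.png",cv2.resize(viewer.capture("side")[190:370,290:530],(800,600)))
cv2.imwrite("pics/sc5.png",cv2.resize(viewer.capture("scene")[220:370,200:400],(800,600)))
E
```

```text
time: 10.42
eef_pos: [555.9, -213.4, 45.6]
eef_rot: [-3.14, -0.088, 0.003]
contact_force: [-7.3, -0.6, 2.4]
grip_width: 21.6
```

View pics/s5.png

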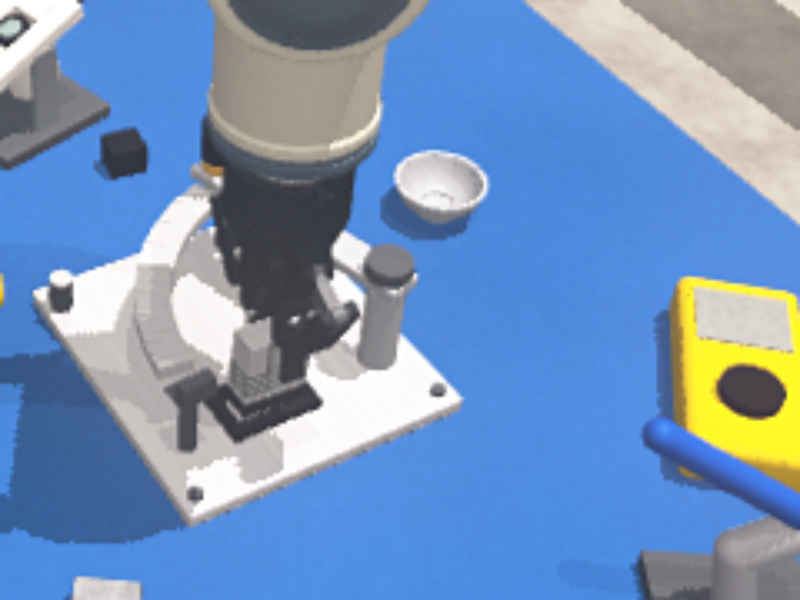

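```bash
python3 -m crank '[{"slide":[3,0,0],"twist":0,"jaw":-1},{"slide":[3,0,0],"twist":0,"jaw":-1},{"slide":[2.5,0,0],"twist":0,"jaw":-1},{"slide":[2,0,0],"twist":0,"jaw":-1},{"slide":[0,0,0],"twist":0,"jaw":-1}]'
python3 - <<'E'
from h import *
import cv2
cv2.imwrite("pics/s6.png",cv2.resize(viewer.capture("side")[190:370,290:530],(800,600)))
cv2.imwrite("pics/w6.png",viewer.capture("wrist"))
E
```

```text
time: 11.15
eef_pos: [566.4, -212.8, 45.7]
eef_rot: [-3.14, -0.088, 0.003]
contact_force: [-6.8, 0.4, 5.2]
grip_width: 21.6
```

View pics/s6.png

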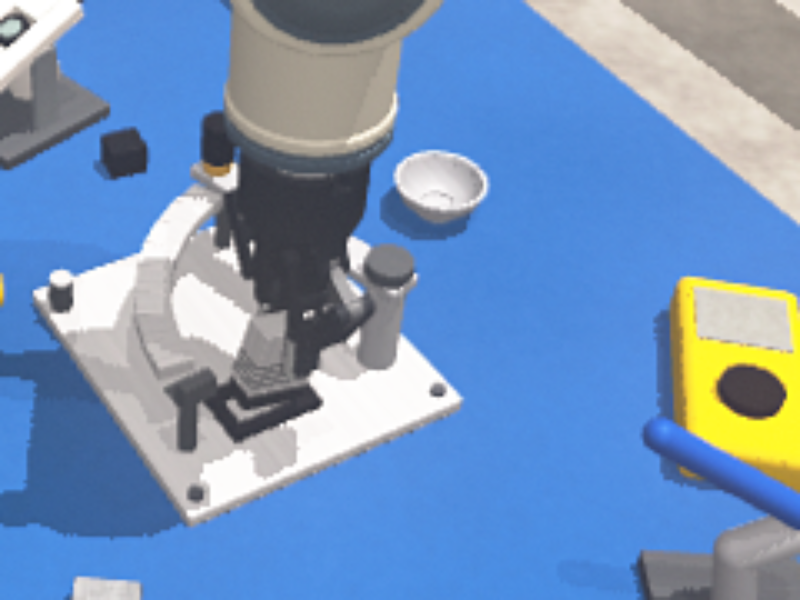

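View pics/w6.png

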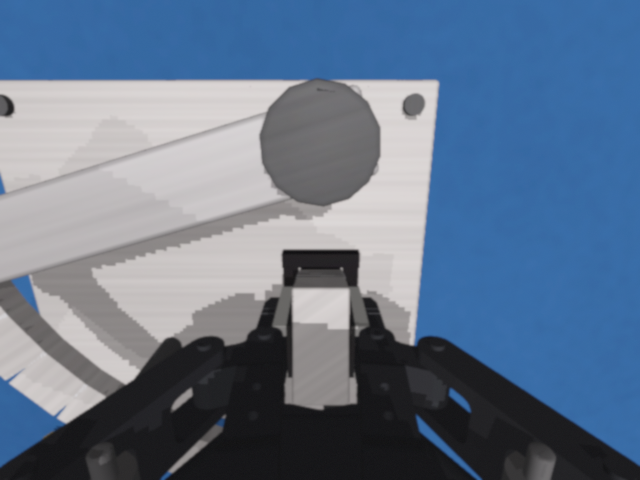

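```bash
python3 -m crank '[{"slide":[0,0,0],"twist":0,"jaw":-1},{"slide":[0,0,-10],"twist":0,"jaw":-1},{"slide":[0,0,-30],"twist":0,"jaw":-1},{"slide":[0,0,-40],"twist":0,"jaw":-1},{"slide":[0,0,-40],"twist":0,"jaw":-1},{"slide":[0,0,-10],"twist":0,"jaw":-1},{"slide":[0,0,0],"twist":0,"jaw":-1}]' 60
python3 - <<'E'
from h import *
import cv2
print(sensors.get_state()["joint_positions"][5])
im=viewer.capture("side"); cv2.imwrite("pics/s7f.png",im); cv2.imwrite("pics/s7.png",cv2.resize(im[150:330,270:510],(800,600)))
im=viewer.capture("scene"); cv2.imwrite("pics/sc7f.png",im); cv2.imwrite("pics/sc7.png",cv2.resize(im[180:330,200:400],(800,600)))
c=viewer.get_calibration("wrist"); np.savez("w7.npz",mtx=c["mtx"],world_from_camera=c["world_from_camera"])
cv2.imwrite("pics/w7.png",viewer.capture("wrist"))
E
```

```text
time: 12.12
eef_pos: [567.6, -213.1, 176.3]
eef_rot: [3.14, 0.088, 0.002]
contact_force: [-0.3, -0.7, -1.9]
grip_width: 21.1
1.0571971882053939
```

View pics/s7.png

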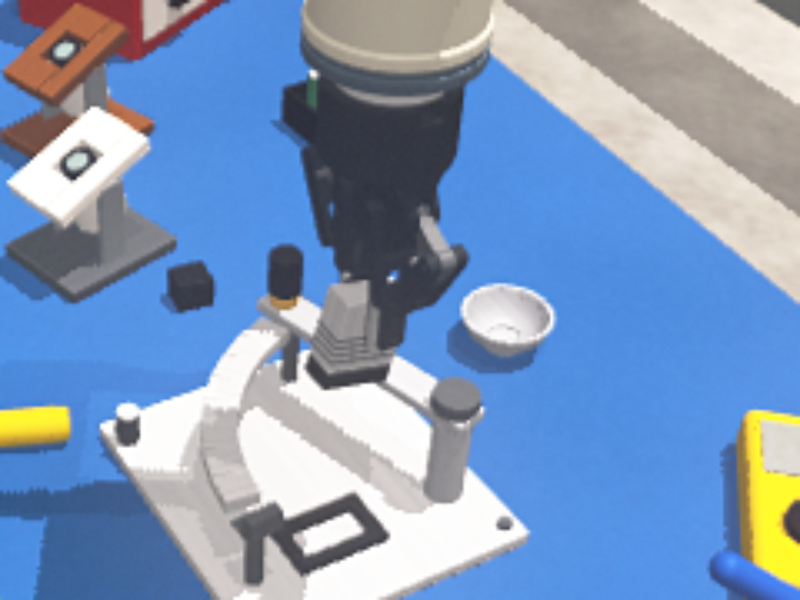

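View pics/sc7.png

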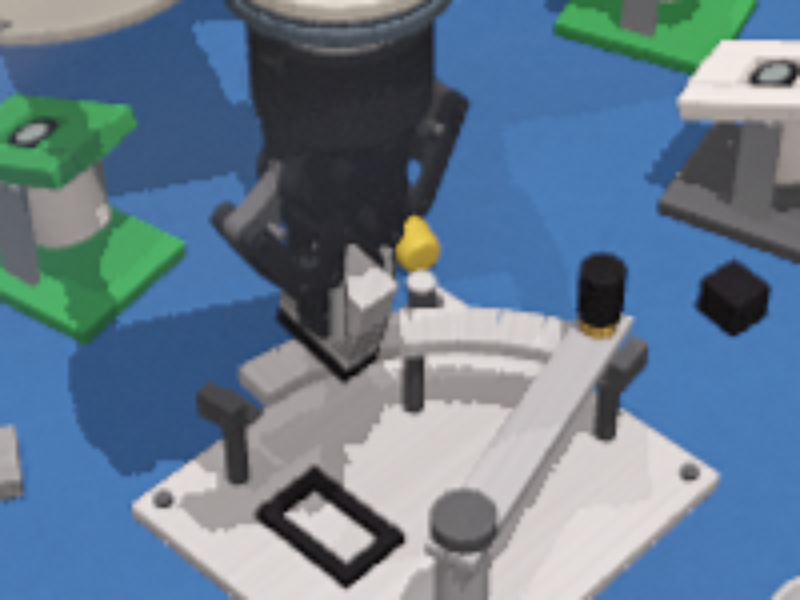

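View pics/w7.png

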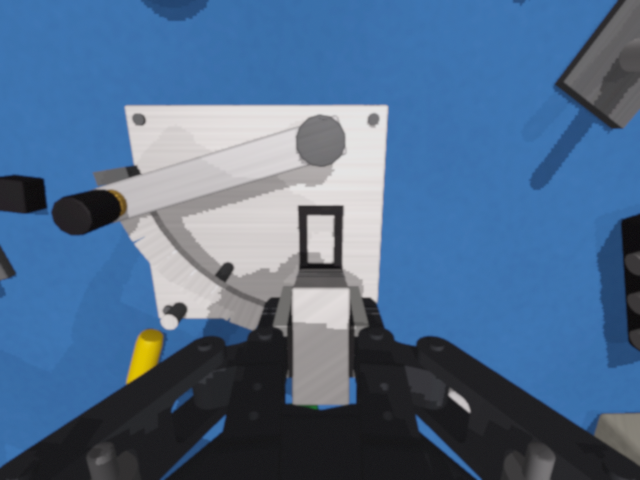

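```bash
cat > tilt.py <<'E'
from h import *
import cv2
cs,ci=[viewer.get_calibration(n) for n in("scene","side")]; cw=dict(np.load("w7.npz"))
s=sensors.get_state(); tcp=s["eef_pos"]; yaw=.0555
A=lambda x,y:(200+x/4,180+y/4); B=lambda x,y:(270+x/3.333,150+y/3.333)
obs=[(cw,(23,-11,30),(350,288)),(cw,(23,11,30),(292,288)),(cw,(-23,-11,30),(352,405)),(cw,(-23,11,30),(290,405)),
(cs,(23,-11,-30),A(346,378)),(cs,(-23,-11,-30),A(278,316)),(cs,(23,11,-30),A(381,350)),(cs,(23,11,30),A(395,290)),(cs,(23,-11,30),A(368,310)),
(ci,(-23,-11,-30),B(318,387)),(ci,(-23,11,-30),B(306,366)),(ci,(23,-11,-30),B(390,373))]
def base(p):
    Rm=R.from_euler("zy",[yaw,p[3]]).as_matrix(); return Rm, tcp+R.from_euler("z",yaw).as_matrix()@np.array(p[:3])
for ob in(obs,obs[4:],obs[:4]):
    p,e=fitpose(ob,base,[0,0,5,.35] )
    print("centre rel tcp (fixture axes)",np.round(p,3)); print(np.round(e,1).tolist())
    Rm,t=base(p); print("foot rel tcp fixture axes",np.round(p[:3]+R.from_euler('y',p[3]).as_matrix()@[0,0,-30],1))
    if len(ob)>8: # overlay
        E=[(a,b) for i,a in enumerate(V) for b in V[i+1:] if sum(x!=y for x,y in zip(a,b))==1] if (V:=[(x,y,z) for x in(-23,23) for y in(-11,11) for z in(-30,30)]) else 0
        for c,f,(x0,y0,w,h) in((ci,"s7f",(330,210,90,68)),(cs,"sc7f",(250,220,80,60))):
            im=cv2.imread(f"pics/{f}.png"); k=8; im=cv2.resize(im[y0:y0+h,x0:x0+w],None,fx=k,fy=k,interpolation=cv2.INTER_CUBIC)
            for a,b in E:
                u=[tuple(((proj(c,Rm@np.array(q,float)+t)-[x0,y0])*k+k/2).astype(int).tolist()) for q in(a,b)]; cv2.line(im,u[0],u[1],(0,0,255),1)
            cv2.imwrite(f"pics/ov_{f}.png",im)
E
python3 tilt.py
```

```text
centre rel tcp (fixture axes) [-4.895  0.058  6.664  0.197]
[[0.7, -1.0], [-1.5, -0.8], [-2.4, 0.5], [1.7, 0.9], [-0.5, 1.1], [-0.9, 0.9], [-0.7, 1.8], [-0.0, -3.2], [-2.2, -1.8], [2.1, 0.6], [-0.2, 0.2], [-0.3, 1.1]]
foot rel tcp fixture axes [-10.8   0.1 -22.8]
centre rel tcp (fixture axes) [-3.5    1.511  6.293  0.256]
[[-0.2, 1.0], [-0.4, -0.0], [-0.4, 1.6], [1.7, -2.0], [-0.4, -0.5], [1.7, -0.3], [-0.6, -0.8], [-1.1, 1.2]]
foot rel tcp fixture axes [-11.1   1.5 -22.7]
centre rel tcp (fixture axes) [-6.152 -0.081  5.264  0.205]
[[0.6, -0.3], [-0.6, -0.1], [-2.4, 0.0], [2.4, 0.4]]
foot rel tcp fixture axes [-12.3  -0.1 -24.1]
```

View pics/ov_s7f.png

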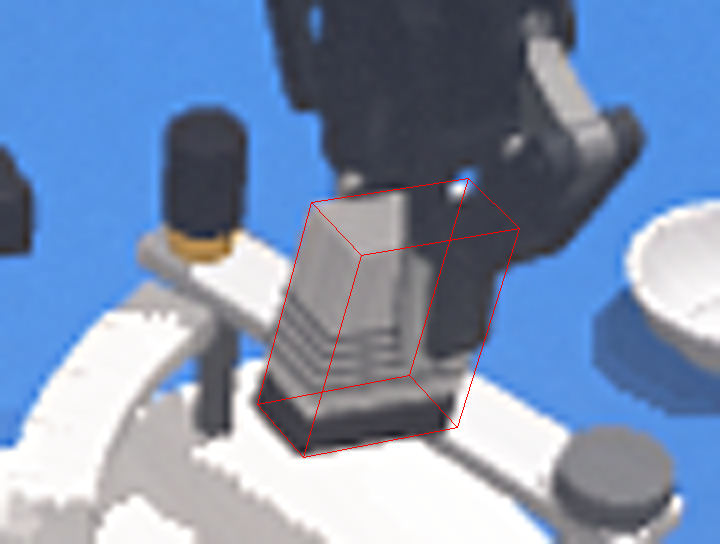

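View pics/ov_sc7f.png

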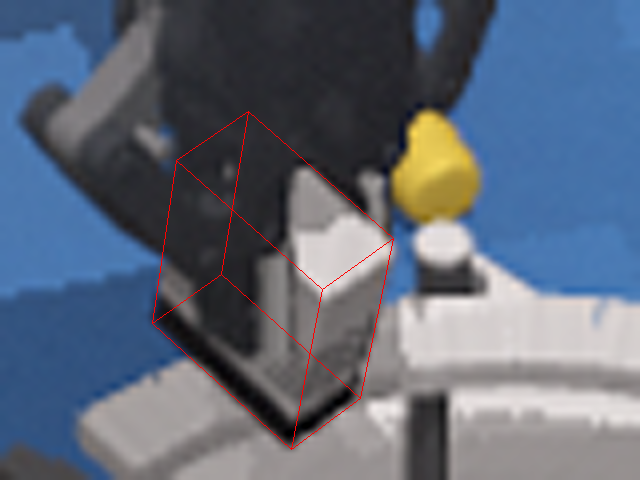

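```bash
cat > tilt2.py <<'E'
from tilt import *
S=lambda x,y:np.array([330+(x-4)/8,210+(y-4)/8]); C=lambda x,y:np.array([250+(x-4)/8,220+(y-4)/8])
pts=[(cw,(23,-11,30),(350,288)),(cw,(23,11,30),(292,288)),
(cs,(23,-11,-30),C(293,447)),(cs,(-23,-11,-30),C(155,315)),(cs,(23,11,-30),C(360,398)),(cs,(23,11,30),C(393,236)),(cs,(23,-11,30),C(322,292)),
(ci,(-23,-11,-30),S(304,455)),(ci,(-23,11,-30),S(258,402)),(ci,(23,-11,-30),S(448,428))]
l0,l1=S(340,190),S(272,370); n=np.array([-(l1-l0)[1],(l1-l0)[0]]); n/=np.linalg.norm(n)
def f(p):
    Rm,t=base(p); res=[proj(c,Rm@np.array(l,float)+t)-px for c,l,px in pts]
    return np.concatenate(res+[[2*n@(proj(ci,Rm@np.array([-23,11,z],float)+t)-l0) for z in(-25,25)]])
s=least_squares(f,[0,0,5,.3],loss="soft_l1"); p=s.x; print(np.round(p,3),np.round(f(p),1).tolist())
print("foot rel tcp",np.round(p[:3]+R.from_euler('y',p[3]).as_matrix()@[0,0,-30],1))
Rm,t=base(p)
for c,fn,(x0,y0,w,h) in((ci,"s7f",(330,210,90,68)),(cs,"sc7f",(250,220,80,60))):
    im=cv2.imread(f"pics/{fn}.png"); k=8; im=cv2.resize(im[y0:y0+h,x0:x0+w],None,fx=k,fy=k,interpolation=cv2.INTER_CUBIC)
    V=[(x,y,z) for x in(-23,23) for y in(-11,11) for z in(-30,30)]
    for i,a in enumerate(V):
        for b in V[i+1:]:
            if sum(x!=y for x,y in zip(a,b))==1:
                u=[tuple(((proj(c,Rm@np.array(q,float)+t)-[x0,y0])*k+k/2).astype(int).tolist()) for q in(a,b)]; cv2.line(im,u[0],u[1],(0,0,255),1)
    cv2.imwrite(f"pics/ow_{fn}.png",im)
E
python3 tilt2.py | tail -2
```

```text
[-4.95  -0.186  7.088  0.196] [1.4, -0.3, -0.9, -0.1, -0.3, 0.2, -0.4, 0.9, -0.1, -0.1, -0.0, 0.1, -0.1, -0.4, 0.1, 0.3, -0.1, 0.2, 1.3, -0.1, 0.8, 5.0]
foot rel tcp [-10.8  -0.2 -22.3]
```

View pics/ow_s7f.png

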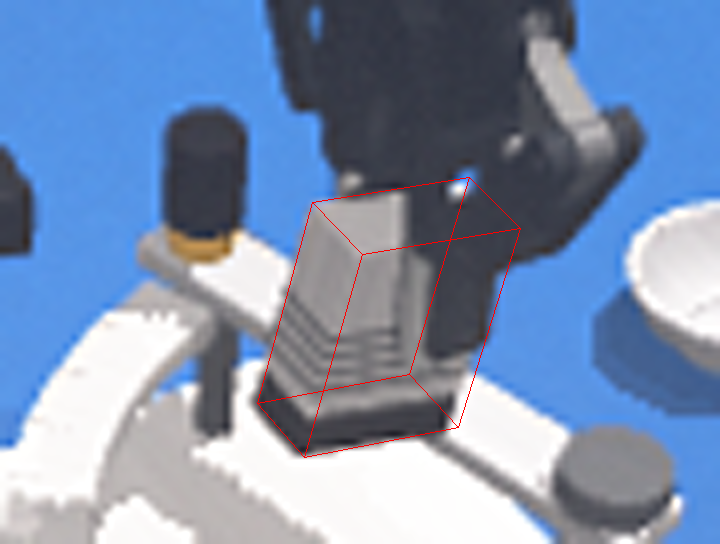

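View pics/ow_sc7f.png

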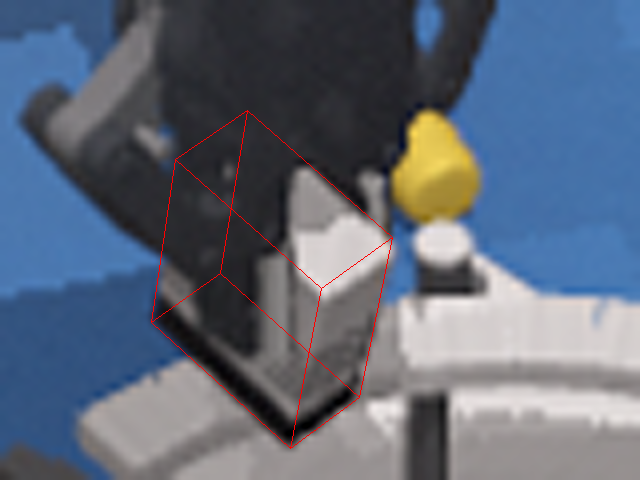

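The scene fit is good but the tilt estimate is uncertain (0.2–0.33). I'll turn part-way so the scene camera sees the module in profile.

```bash
python3 -m crank '[{"slide":[0,0,0],"twist":-10.5,"jaw":-1},{"slide":[0,0,0],"twist":-10.5,"jaw":-1},{"slide":[0,0,0],"twist":-10.5,"jaw":-1},{"slide":[0,0,0],"twist":-10.5,"jaw":-1},{"slide":[0,0,0],"twist":0,"jaw":-1}]'
python3 - <<'E'
from h import *
import cv2
s=sensors.get_state(); T=R.from_rotvec(s["eef_rot"]).as_matrix(); print("yaw",np.arctan2(T[1,1],T[0,1])+np.pi/2,s["eef_pos"])
im=viewer.capture("scene"); cv2.imwrite("pics/sc8f.png",im)
cs=viewer.get_calibration("scene"); u=proj(cs,s["eef_pos"]+[0,0,18]); print(u)
x0,y0=int(u[0])-50,int(u[1])-37; print(x0,y0)
cv2.imwrite("pics/sc8.png",cv2.resize(im[y0:y0+75,x0:x0+100],(800,600),interpolation=cv2.INTER_CUBIC))
E
```

```text
time: 12.9
eef_pos: [566.9, -212.8, 174.7]
eef_rot: [-2.9, -1.205, 0.002]
contact_force: [0.1, 0.4, -1.2]
grip_width: 21.1
yaw 0.7879836782842567 [ 566.88978136 -212.83708075  174.6969343 ]
[285.05953439 251.51986283]
235 214
```

View pics/sc8.png

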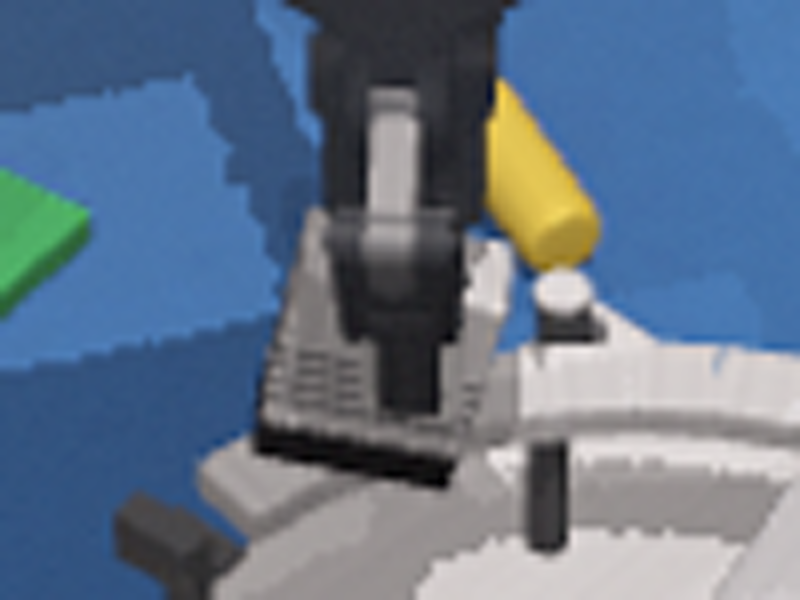

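```bash
cat > tilt3.py <<'E'
from h import *
import cv2
cs=viewer.get_calibration("scene"); s=sensors.get_state(); tcp=s["eef_pos"]; yaw=.788
S=lambda x,y:np.array([235+(x-4)/8,214+(y-4)/8])
pts=[(cs,(-23,-11,-30),S(254,450)),(cs,(23,-11,-30),S(448,487)),(cs,(23,11,30),S(514,250)),(cs,(-23,-11,30),S(312,212))]
def base(p):
    return R.from_euler("zy",[yaw,p[3]]).as_matrix(), tcp+R.from_euler("z",yaw).as_matrix()@np.array(p[:3])
for ob in(pts,pts[:3]):
  p,e=fitpose(ob,base,[-5,0,7,.2]) if len(ob)>3 else (p,e)
  def g(q): 
    Rm,t=base([q[0],0,q[1],q[2]]); return np.concatenate([proj(c,Rm@np.array(l,float)+t)-x for c,l,x in ob])
  q=least_squares(g,[-5,7,.2]).x; print(np.round(q,3),np.round(g(q),1)); print("foot",np.round(np.array([q[0],0,q[1]])+R.from_euler('y',q[2]).as_matrix()@[0,0,-30],1))
Rm,t=base([q[0],0,q[1],q[2]])
im=cv2.imread("pics/sc8.png")
V=[(x,y,z) for x in(-23,23) for y in(-11,11) for z in(-30,30)]
for i,a in enumerate(V):
  for b in V[i+1:]:
    if sum(x!=y for x,y in zip(a,b))==1:
      u=[tuple(((proj(cs,Rm@np.array(k,float)+t)-[235,214])*8+4).astype(int).tolist()) for k in(a,b)]; cv2.line(im,u[0],u[1],(0,0,255),1)
cv2.imwrite("pics/ov8.png",im)
E
python3 tilt3.py
```

```text
[-4.669  9.479  0.234] [ 1.1 -2.1  2.  -3.5 -0.6 -3.1 -2.4  8.2]
foot [-11.6   0.  -19.7]
[-5.896  2.003  0.289] [ 0.  -0.   0.7 -0.9 -0.7  0.8]
foot [-14.5   0.  -26.7]
```

View pics/ov8.png

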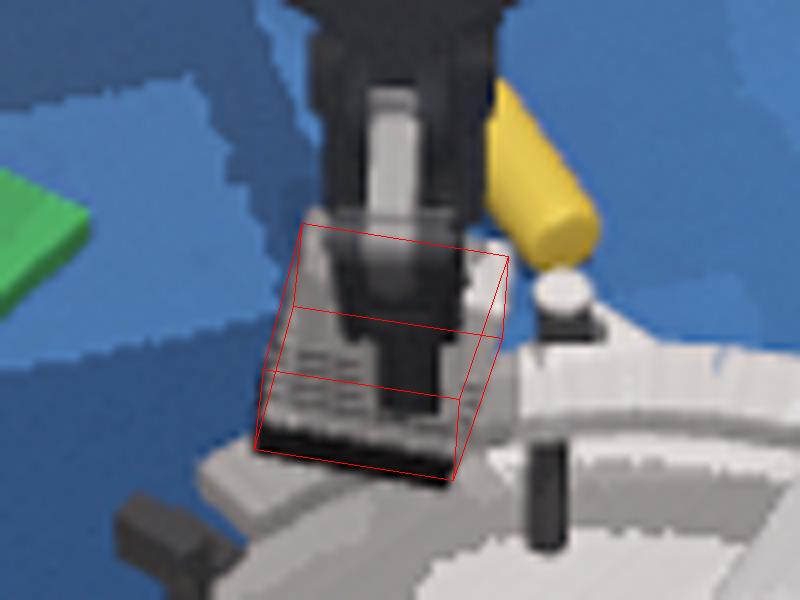

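```bash
sed -i 's/(cs,(-23,-11,30),S(312,212))/(cs,(-23,11,30),S(312,210))/; s/for ob in(pts,pts\[:3\])/for ob in(pts,pts[:3],pts)/' tilt3.py; python3 tilt3.py
```

```text
[-5.351  3.12   0.297] [ 0.2 -0.5  0.8 -1.3 -0.3  0.5 -0.8  1.3]
foot [-14.1   0.  -25.6]
[-5.896  2.003  0.289] [ 0.  -0.   0.7 -0.9 -0.7  0.8]
foot [-14.5   0.  -26.7]
[-5.351  3.12   0.297] [ 0.2 -0.5  0.8 -1.3 -0.3  0.5 -0.8  1.3]
foot [-14.1   0.  -25.6]
```

View pics/ov8.png

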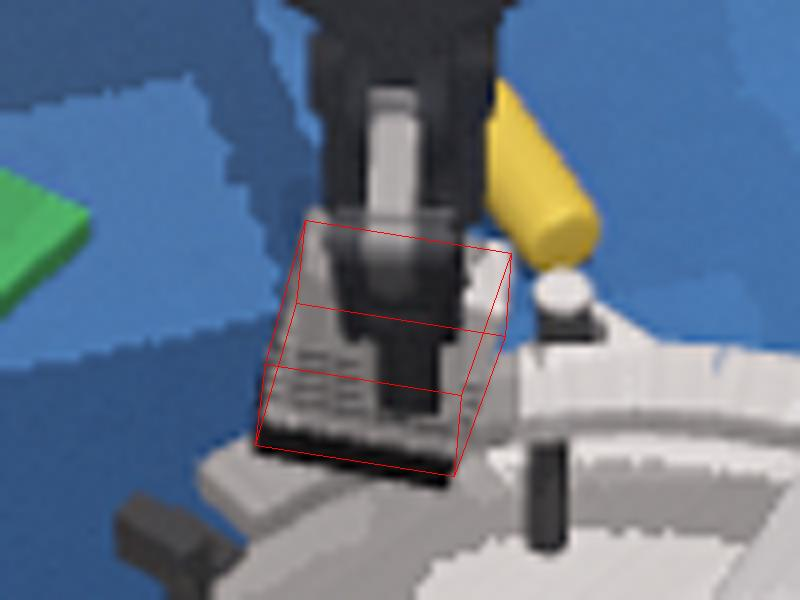

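Tilt ≈ 0.30 ± 0.04 by profile fit, and rim geometry gives 0.33. That's within tolerance of 0.35. Turning toward the camera and moving near it for a close look.

```bash
python3 -m crank '[{"slide":[0,0,-8],"twist":-10.2,"jaw":-1},{"slide":[0,0,-8],"twist":-10.2,"jaw":-1},{"slide":[0,0,0],"twist":-10.2,"jaw":-1},{"slide":[0,0,0],"twist":-10.2,"jaw":-1},{"slide":[0,0,0],"twist":-10.2,"jaw":-1},{"slide":[30,0,0],"twist":0,"jaw":-1},{"slide":[40,0,0],"twist":0,"jaw":-1},{"slide":[40,0,0],"twist":0,"jaw":-1},{"slide":[40,0,0],"twist":0,"jaw":-1},{"slide":[40,0,0],"twist":0,"jaw":-1},{"slide":[30,0,0],"twist":0,"jaw":-1},{"slide":[0,0,0],"twist":0,"jaw":-1},{"slide":[0,0,0],"twist":0,"jaw":-1}]'
python3 - <<'E'
from h import *
import cv2
s=sensors.get_state(); T=R.from_rotvec(s["eef_rot"]).as_matrix(); print("yaw",np.arctan2(T[1,1],T[0,1])+np.pi/2,s["eef_pos"],s["joint_positions"][5])
c=viewer.get_calibration("wrist"); np.savez("w9.npz",mtx=c["mtx"],world_from_camera=c["world_from_camera"])
im=viewer.capture("wrist"); cv2.imwrite("pics/w9.png",im)
for l in("camhead","camera"):
  for d in viewer.cut_out(l,"wrist")[:2]: print(l,d["score"],d["rect"])
E
```

```text
time: 14.58
eef_pos: [543.6, 5.3, 191.6]
eef_rot: [-2.101, -2.336, 0.0]
contact_force: [0.6, 0.7, -0.8]
grip_width: 21.2
yaw 1.676771725238314 [543.60319489   5.2713113  191.58295858] -0.20588686096328693
camhead 0.94 [234.1, 0.0, 393.2, 92.9]
camhead 0.88 [2.9, 356.7, 88.2, 447.8]
camera 0.98 [231.8, 0.0, 393.9, 115.3]
camera 0.7 [0.0, 316.7, 137.5, 449.6]
```

View pics/w9.png

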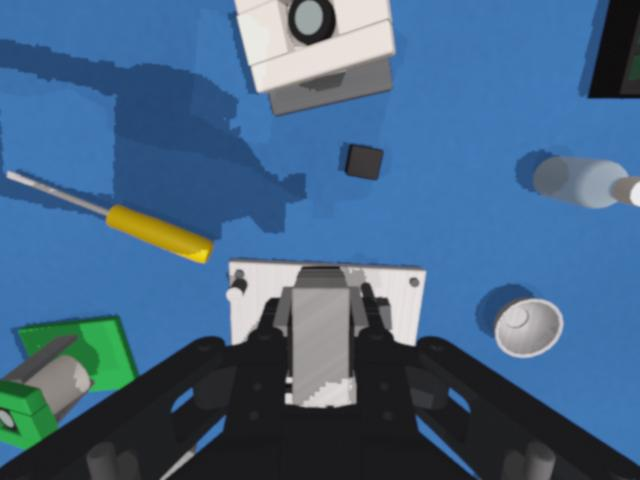

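```bash
python3 -m crank '[{"slide":[25,0,-10],"twist":0,"jaw":-1},{"slide":[25,0,-10],"twist":0,"jaw":-1},{"slide":[0,0,0],"twist":0,"jaw":-1},{"slide":[0,0,0],"twist":0,"jaw":-1}]'
python3 - <<'E'
from h import *
import cv2
s=sensors.get_state(); print(s["eef_pos"],s["joint_positions"][5])
c=viewer.get_calibration("wrist"); np.savez("w9.npz",mtx=c["mtx"],world_from_camera=c["world_from_camera"])
im=viewer.capture("wrist"); cv2.imwrite("pics/w9.png",im); cv2.imwrite("pics/w9c.png",cv2.resize(im[0:180,200:440],(800,600),interpolation=cv2.INTER_CUBIC))
E
```

```text
time: 15.22
eef_pos: [538.2, 54.7, 211.6]
eef_rot: [2.099, 2.337, -0.0]
contact_force: [-1.0, 0.3, -1.4]
grip_width: 21.4
[538.17498763  54.65593677 211.59219813] -0.11641236245617044
```

View pics/w9c.png

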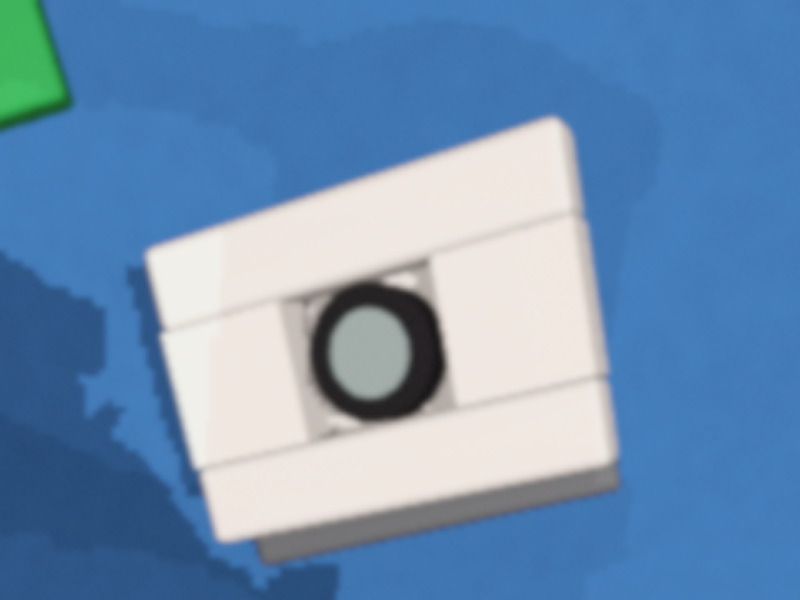

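```bash
cat > cam2.py <<'E'
from h import *
import cv2
c=dict(np.load("w9.npz")); Cc=lambda x,y:(200+x/3.333,y/3.333)
Rh=R.from_euler("y",-0.35).as_matrix(); H=lambda x,y,z=0: Rh@np.array([x,y,z],float)+[0,0,95]
obs=[(c,H(-48,33),Cc(146,252)),(c,H(48,33),Cc(560,116)),(c,H(48,-33),Cc(612,463)),(c,H(-48,-33),Cc(218,543))]
p,e=fitpose(obs,planar,[529,151,.33]); print(p,np.round(e,1).tolist())
Rm,t=planar(p); print("lens px",(np.array(proj(c,Rm@H(0,0)+t))-[200,0])*3.333)
import cam
o2=[x for x in cam.obs if x[0] is not cam.cw]
p2,e2=fitpose(o2+obs*4,planar,p); print(p2,np.round(e2[-4:],1).tolist())
p3,e3=fitpose(o2,planar,p); print("ext only",p3)
E
python3 cam2.py
```

```text
[5.21475147e+02 1.50127519e+02 3.14600979e-01] [[-0.4, -0.4], [0.1, -0.6], [0.1, 0.7], [0.2, 0.5]]
lens px [369.81177841 354.15623174]
knobtop [593.74849104 -66.33531604 125.7680013 ] [[0.3, 0.2], [1.0, 0.2], [-0.2, 0.3]]
q 1.3056242243185676
[5.21708061e+02 1.50142151e+02 3.16368175e-01] [[-0.2, -0.2], [0.4, -0.7], [0.5, 0.6], [0.6, 0.6]]
ext only [5.26891441e+02 1.51132196e+02 3.63695043e-01]
```

```bash
python3 -m crank '[{"slide":[0,0,0],"twist":-10.2,"jaw":-1},{"slide":[0,0,0],"twist":-10.2,"jaw":-1},{"slide":[0,0,0],"twist":-10.2,"jaw":-1},{"slide":[0,0,0],"twist":-10.2,"jaw":-1},{"slide":[0,0,0],"twist":-10.2,"jaw":-1},{"slide":[0,0,0],"twist":-10.2,"jaw":-1},{"slide":[0,0,0],"twist":-10.2,"jaw":-1},{"slide":[0,0,0],"twist":-10.2,"jaw":-1},{"slide":[0,0,0],"twist":-10.2,"jaw":-1},{"slide":[0,0,0],"twist":-10.2,"jaw":-1},{"slide":[0,0,0],"twist":0,"jaw":-1}]'
python3 mv.py 489.8 139.6 176.9 1.888
```

```text
time: 16.65
eef_pos: [538.1, 54.7, 211.5]
eef_rot: [0.494, -3.102, -0.0]
contact_force: [0.2, -0.3, -1.4]
grip_width: 21.5
psi now 1.8866 tool-axes slide (no twist first) [19.5 95.7 34.6] twist deg -0.1 q6 -1.9
slide after twist [19.4 95.8 34.6]
```

```bash
python3 -m crank '[{"slide":[4.9,23.9,0],"twist":0,"jaw":-1},{"slide":[4.9,23.9,0],"twist":0,"jaw":-1},{"slide":[4.9,23.9,0],"twist":0,"jaw":-1},{"slide":[4.8,24,0],"twist":0,"jaw":-1},{"slide":[0,0,10],"twist":0,"jaw":-1},{"slide":[0,0,12],"twist":0,"jaw":-1},{"slide":[0,0,12.6],"twist":0,"jaw":-1},{"slide":[0,0,0],"twist":0,"jaw":-1},{"slide":[0,0,0],"twist":0,"jaw":-1},{"slide":[0,0,0],"twist":0,"jaw":-1}]'
cat > fin.py <<'E'
from h import *
import cv2
s=sensors.get_state(); T=R.from_rotvec(s["eef_rot"]).as_matrix(); yaw=np.arctan2(T[1,1],T[0,1])+np.pi/2; print("yaw",yaw,s["eef_pos"])
np.savez("fin.npz",tcp=s["eef_pos"],yaw=yaw)
for n in("scene","side"):
  im=viewer.capture(n); cv2.imwrite(f"pics/{n}_fin.png",im); c=viewer.get_calibration(n)
  u=proj(c,s["eef_pos"]-[0,0,25]); x0,y0=int(u[0])-60,int(u[1])-45; print(n,x0,y0)
  cv2.imwrite(f"pics/{n}_finc.png",cv2.resize(im[y0:y0+90,x0:x0+120],(800,600),interpolation=cv2.INTER_CUBIC))
cv2.imwrite("pics/wrist_fin.png",viewer.capture("wrist"))
E
python3 fin.py
```

```text
time: 17.9
eef_pos: [490.0, 140.1, 177.5]
eef_rot: [-0.496, 3.102, -0.0]
contact_force: [-0.3, 0.2, -1.1]
grip_width: 20.8
yaw 3.458952963188028 [489.98771628 140.14312594 177.50076218]
scene 321 127
side 221 138
```

View pics/scene_finc.png

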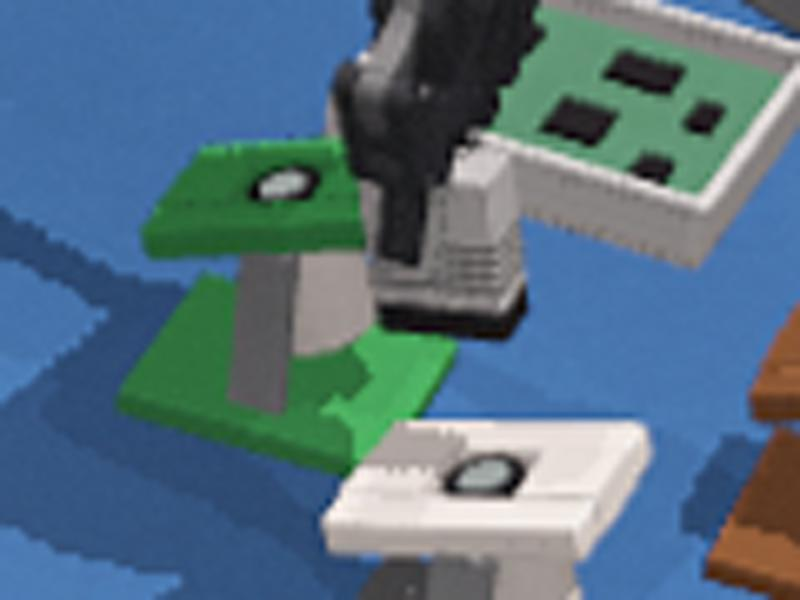

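View pics/side_finc.png

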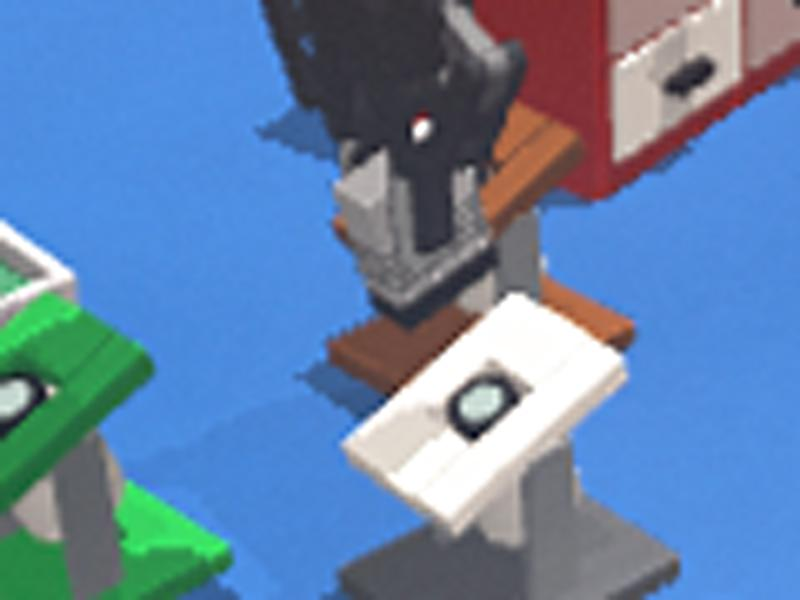

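View pics/wrist_fin.png

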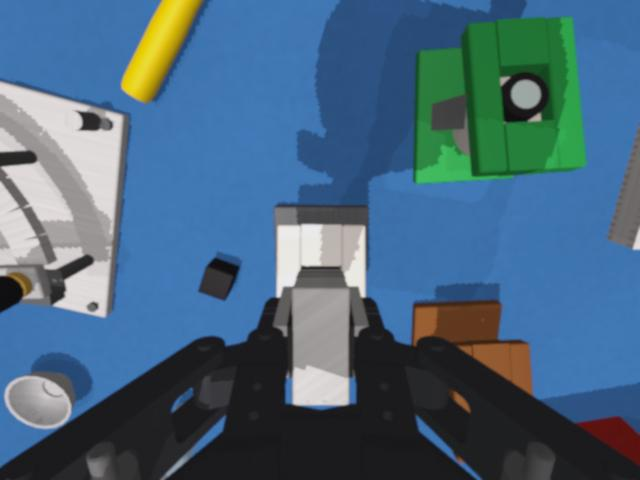

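```bash
cat > fin2.py <<'E'
from h import *
d=np.load("fin.npz"); tcp=d["tcp"]; yaw=float(d["yaw"])
cs,ci=[viewer.get_calibration(n) for n in("scene","side")]
A=lambda x,y:np.array([321+x/6.667,127+y/6.667]); B=lambda x,y:np.array([221+x/6.667,138+y/6.667])
# module axes: module x = -head x ; points in module coords (x,y flipped)
mod=[(ci,(23,11,-30),B(408,327)),(ci,(23,-11,-30),B(371,305)),(ci,(-23,11,-30),B(497,262)),
(cs,(23,11,-30),A(380,327)),(cs,(-23,11,-30),A(503,339)),(cs,(-23,-11,-30),A(527,303))]
Rh=R.from_euler("y",-0.35).as_matrix(); H=lambda x,y,z=0: Rh@np.array([x,y,z],float)+[0,0,95]
hd=[(ci,H(-48,33),B(343,445)),(ci,H(48,33),B(513,292)),(ci,H(48,-33),B(628,364)),(ci,H(-48,-33),B(450,520)),
(cs,H(-48,33),A(398,422)),(cs,H(48,33),A(648,423)),(cs,H(48,-33),A(577,530)),(cs,H(-48,-33),A(325,522))]
# measured-only joint pose offset: p = dx,dy,dz(cal shift common), L, theta ; head fixed from wrist
hp,he=fitpose(hd,planar,[522,150,.32]); print("head ext",np.round(hp,3),np.round(he,1).tolist())
def g(p):
    Rm=R.from_euler("zy",[yaw,p[3]]).as_matrix(); t=np.array(p[:3])
    return Rm,t
t0=tcp+R.from_euler("z",yaw).as_matrix()@[-5,0,3]
def f(p):
    Rm,t=g(p); return np.concatenate([proj(c,Rm@np.array(l,float)+t)-x for c,l,x in mod])
for fixed in(None,.2,.25,.3,.35):
    if fixed is None: s=least_squares(f,[*t0,.3]); p=s.x
    else: s=least_squares(lambda q:f([*q,fixed]),t0); p=[*s.x,fixed]
    Rm,t=g(p); foot=t+Rm@[0,0,-30]; print("theta",np.round(p[3],3),"cost",round(s.cost,2),"foot ext",np.round(foot,1),"rel tcp",np.round(R.from_euler("z",-yaw).as_matrix()@(foot-tcp),1))
for nm,h in(("ext head",hp),("wrist head",[521.7,150.1,.316])):
    Rz=R.from_euler("z",h[2]).as_matrix(); foc=Rz@H(0,0,60)+[h[0],h[1],0]; print(nm,"focus",np.round(foc,1))
E
python3 fin2.py
```

```text
head ext [5.24080e+02 1.50041e+02 3.15000e-01] [[0.5, -0.7], [1.0, -0.9], [0.1, -1.9], [0.2, -1.2], [-0.8, -0.4], [-0.3, -0.2], [-0.2, -0.2], [-1.2, -0.1]]
theta -0.243 cost 0.81 foot ext [505.4 147.8 151.6] rel tcp [-17.   -2.5 -25.9]
theta 0.2 cost 35.19 foot ext [504.6 148.4 151.8] rel tcp [-16.4  -3.2 -25.7]
theta 0.25 cost 42.98 foot ext [504.5 148.6 151.7] rel tcp [-16.4  -3.5 -25.8]
theta 0.3 cost 51.47 foot ext [504.4 148.9 151.6] rel tcp [-16.4  -3.8 -25.9]
theta 0.35 cost 60.6 foot ext [504.3 149.2 151.4] rel tcp [-16.4  -4.1 -26.1]
ext head focus [504.5 143.7 151.4]
wrist head focus [502.1 143.7 151.4]
```

My Euler order was extrinsic instead of intrinsic (harmless at yaw ≈ 0, wrong otherwise). Correcting both fits.

```bash
sed -i 's/"zy"/"ZY"/' fin2.py tilt3.py tilt.py; python3 fin2.py; sed -i 's/s=sensors.get_state(); tcp=s\["eef_pos"\]/tcp=np.array([566.9,-212.8,174.7])/' tilt3.py; python3 tilt3.py
```

```text
head ext [5.24080e+02 1.50041e+02 3.15000e-01] [[0.5, -0.7], [1.0, -0.9], [0.1, -1.9], [0.2, -1.2], [-0.8, -0.4], [-0.3, -0.2], [-0.2, -0.2], [-1.2, -0.1]]
theta 0.241 cost 0.37 foot ext [505.4 147.8 151.9] rel tcp [-17.   -2.5 -25.6]
theta 0.2 cost 0.7 foot ext [505.3 147.7 151.9] rel tcp [-17.   -2.4 -25.6]
theta 0.25 cost 0.39 foot ext [505.4 147.8 151.8] rel tcp [-17.1  -2.5 -25.7]
theta 0.3 cost 1.03 foot ext [505.5 148.  151.7] rel tcp [-17.2  -2.6 -25.8]
theta 0.35 cost 2.62 foot ext [505.5 148.2 151.5] rel tcp [-17.3  -2.8 -26. ]
ext head focus [504.5 143.7 151.4]
wrist head focus [502.1 143.7 151.4]
[-5.372  3.184  0.242] [-0.4  0.8  0.1  1.   0.2 -0.7  0.1 -1. ]
foot [-12.6   0.  -25.9]
[-5.156  4.11   0.254] [-0.5  0.3  0.   0.8  0.5 -1. ]
foot [-12.7   0.  -24.9]
[-5.372  3.184  0.242] [-0.4  0.8  0.1  1.   0.2 -0.7  0.1 -1. ]
foot [-12.6   0.  -25.9]
```

View pics/ov8.png

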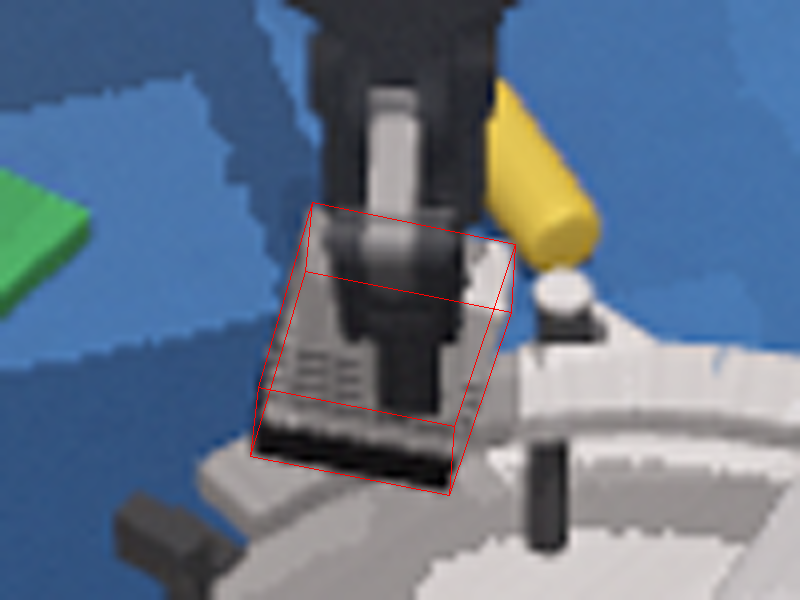

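The corrected fits agree: tilt ≈ 0.24, not 0.30. That leaves only 0.03 rad of margin on squareness, which is too thin. There is plenty of time, so I'll go back and press the tilt further against the nest rim's outer -y side, then return.

```bash
python3 -m crank '[{"slide":[0,0,-17],"twist":0,"jaw":-1},{"slide":[0,-20,-18],"twist":0,"jaw":-1},{"slide":[0,-30,0],"twist":0,"jaw":-1},{"slide":[0,-30,0],"twist":0,"jaw":-1},{"slide":[0,0,0],"twist":10.5,"jaw":-1},{"slide":[0,0,0],"twist":10.5,"jaw":-1},{"slide":[0,0,0],"twist":10.5,"jaw":-1},{"slide":[0,0,0],"twist":10.5,"jaw":-1},{"slide":[0,0,0],"twist":10.5,"jaw":-1},{"slide":[0,0,0],"twist":10.5,"jaw":-1},{"slide":[0,0,0],"twist":10.5,"jaw":-1},{"slide":[0,0,0],"twist":10.5,"jaw":-1},{"slide":[0,0,0],"twist":10.5,"jaw":-1},{"slide":[0,0,0],"twist":10.5,"jaw":-1},{"slide":[0,0,0],"twist":0,"jaw":-1}]'
python3 mv.py 553.5 -260 120 0.0555
```

```text
time: 19.92
eef_pos: [514.7, 64.2, 212.3]
eef_rot: [2.157, 2.283, 0.0]
contact_force: [0.1, 0.8, -1.9]
grip_width: 21.2
psi now 0.0567 tool-axes slide (no twist first) [-325.9   20.3   92.3] twist deg 0.1 q6 -0.05
slide after twist [-325.9   20.7   92.3]
```

```bash
python3 -m crank '[{"slide":[-36,2.5,0],"twist":0,"jaw":-1},{"slide":[-42,2.5,0],"twist":0,"jaw":-1},{"slide":[-42,2.5,0],"twist":0,"jaw":-1},{"slide":[-42,2.5,0],"twist":0,"jaw":-1},{"slide":[-42,2.5,0],"twist":0,"jaw":-1},{"slide":[-42,2.5,0],"twist":0,"jaw":-1},{"slide":[-42,2.5,0],"twist":0,"jaw":-1},{"slide":[-38,3,20],"twist":0,"jaw":-1},{"slide":[0,0,36],"twist":0,"jaw":-1},{"slide":[0,0,36],"twist":0,"jaw":-1},{"slide":[0,0,0],"twist":0,"jaw":-1},{"slide":[0,0,0],"twist":0,"jaw":-1}]'
python3 mv.py 553.5 -245 47 0.0555
python3 - <<'E'
from h import *
import cv2
cv2.imwrite("pics/s10.png",cv2.resize(viewer.capture("side")[190:370,290:530],(800,600)))
cv2.imwrite("pics/w10.png",viewer.capture("wrist"))
E
```

```text
time: 21.42
eef_pos: [554.0, -260.4, 121.4]
eef_rot: [2.155, 2.284, 0.0]
contact_force: [1.2, -0.0, -0.8]
grip_width: 21.4
psi now 0.0582 tool-axes slide (no twist first) [15.5  0.3 74.4] twist deg 0.2 q6 -0.6
slide after twist [15.4  0.4 74.4]
```

View pics/s10.png

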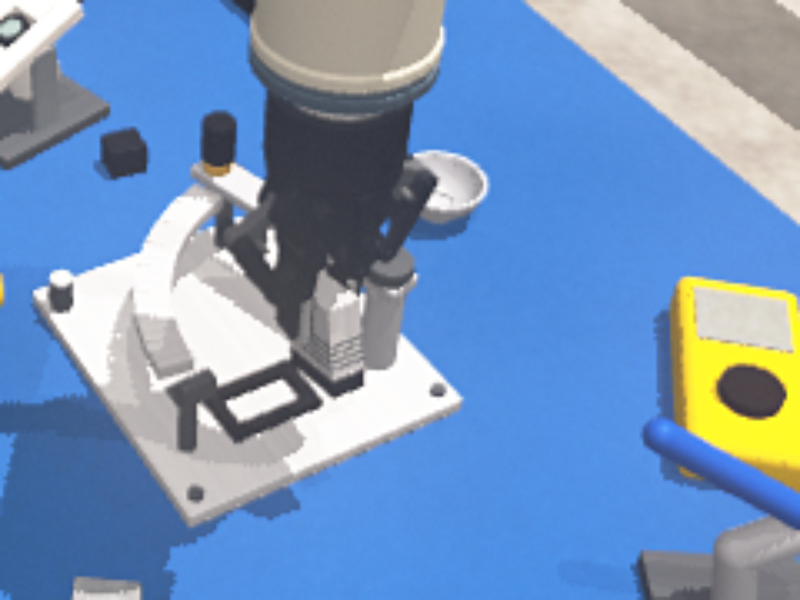

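View pics/w10.png

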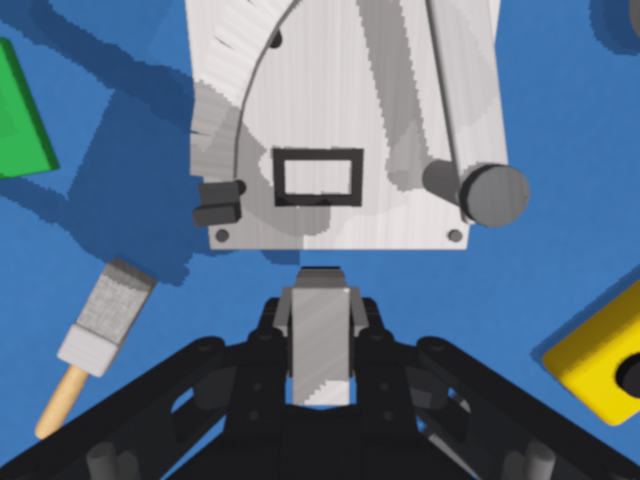

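```bash
python3 -m crank '[{"slide":[0,0,30],"twist":0,"jaw":-1},{"slide":[0,0,30],"twist":0,"jaw":-1},{"slide":[0,0,14],"twist":0,"jaw":-1},{"slide":[8,0,0],"twist":0,"jaw":-1},{"slide":[4,0,0],"twist":0,"jaw":-1},{"slide":[0,0,0],"twist":0,"jaw":-1}]' 20
```

```text
time: 22.28
eef_pos: [553.3, -247.9, 47.3]
eef_rot: [2.157, 2.282, 0.001]
contact_force: [0.1, 0.3, -1.3]
grip_width: 21.3
```

```bash
python3 -m crank '[{"slide":[3,0,0],"twist":0,"jaw":-1},{"slide":[2,0,0],"twist":0,"jaw":-1},{"slide":[0,0,0],"twist":0,"jaw":-1}]'; python3 -m crank '[{"slide":[2,0,0],"twist":0,"jaw":-1},{"slide":[0,0,0],"twist":0,"jaw":-1}]'
```

```text
time: 22.65
eef_pos: [552.4, -243.0, 46.2]
eef_rot: [-2.158, -2.283, -0.0]
contact_force: [-0.4, 0.3, -1.2]
grip_width: 20.9
time: 22.9
eef_pos: [552.5, -242.0, 46.3]
eef_rot: [2.157, 2.282, -0.001]
contact_force: [-1.5, -6.2, -2.2]
grip_width: 20.8
```

```bash
python3 -m crank '[{"slide":[2,0,0],"twist":0,"jaw":-1},{"slide":[2,0,0],"twist":0,"jaw":-1},{"slide":[1.5,0,0],"twist":0,"jaw":-1},{"slide":[0,0,0],"twist":0,"jaw":-1}]'; python3 -m crank '[{"slide":[0,0,0],"twist":0,"jaw":-1},{"slide":[0,0,-10],"twist":0,"jaw":-1},{"slide":[0,0,-30],"twist":0,"jaw":-1},{"slide":[0,0,-40],"twist":0,"jaw":-1},{"slide":[0,0,-40],"twist":0,"jaw":-1},{"slide":[0,0,-30],"twist":0,"jaw":-1},{"slide":[0,0,-15],"twist":0,"jaw":-1},{"slide":[0,0,0],"twist":0,"jaw":-1}]' 60
python3 mv.py 514.7 64.2 212 0.0567
```

```text
time: 23.4
eef_pos: [552.4, -237.2, 46.6]
eef_rot: [2.157, 2.281, -0.002]
contact_force: [-2.8, -11.6, 3.0]
grip_width: 21.3
time: 24.4
eef_pos: [552.2, -235.7, 211.6]
eef_rot: [2.158, 2.282, 0.001]
contact_force: [0.2, -0.3, -1.2]
grip_width: 21.2
psi now 0.0558 tool-axes slide (no twist first) [301.6 -20.8  -0.6] twist deg -0.1 q6 -0.56
slide after twist [301.6 -20.5  -0.4]
```

Now measure the tilt: at this yaw both views show it, so take pictures here before travelling.

```bash
python3 fin.py
```

```text
yaw 1.6266225275036776 [ 552.24454018 -235.72527788  211.61335369]
scene 209 210
side 319 210
```

View pics/scene_finc.png

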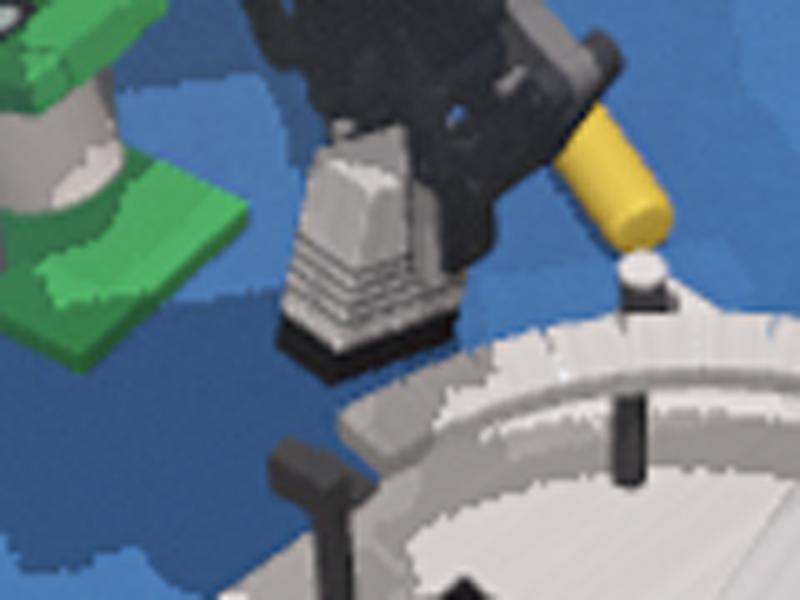

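View pics/side_finc.png

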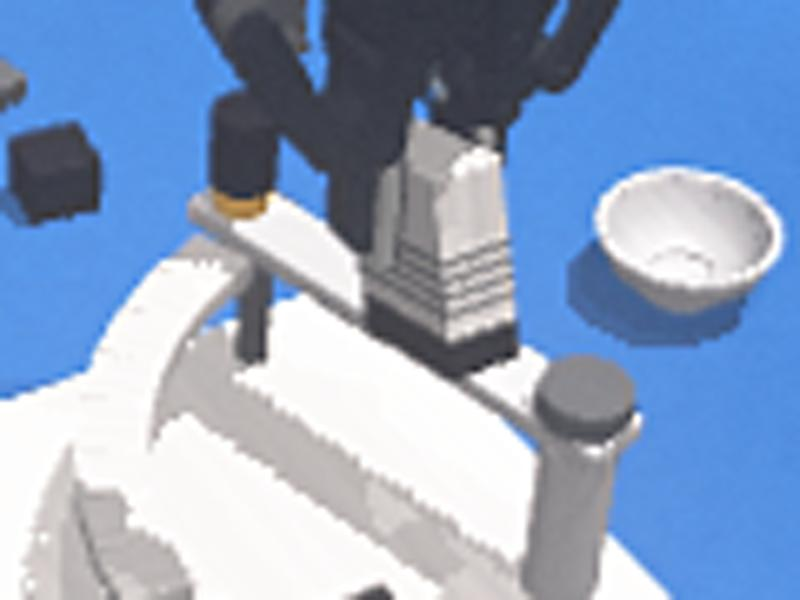

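```bash
cat > fin3.py <<'E'
from h import *
import cv2
d=np.load("fin.npz"); tcp=d["tcp"]; yaw=float(d["yaw"])
cs,ci=[viewer.get_calibration(n) for n in("scene","side")]
A=lambda x,y:np.array([209+(x-3)/6.667,210+(y-3)/6.667]); B=lambda x,y:np.array([319+(x-3)/6.667,210+(y-3)/6.667])
mod=[(cs,(-23,-11,-30),A(335,383)),(cs,(-23,11,-30),A(277,342)),(cs,(23,-11,-30),A(457,335)),
(ci,(-23,-11,-30),B(519,354)),(ci,(-23,11,-30),B(459,377)),(ci,(23,11,-30),B(365,328))]
def g(p): return R.from_euler("ZY",[yaw,p[3]]).as_matrix(), np.array(p[:3])
t0=tcp+[0,-5,3]
def f(p):
    Rm,t=g(p); return np.concatenate([proj(c,Rm@np.array(l,float)+t)-x for c,l,x in mod])
for fixed in(.2,.25,.3,.35,.4,.45,None):
    if fixed is None: s=least_squares(f,[*t0,.3]); p=s.x
    else: s=least_squares(lambda q:f([*q,fixed]),t0); p=[*s.x,fixed]
    Rm,t=g(p); foot=t+Rm@[0,0,-30]; print("theta",np.round(p[3],3),"cost",round(s.cost,2),"rel tcp",np.round(R.from_euler("z",-yaw).as_matrix()@(foot-tcp),1))
V=[(x,y,z) for x in(-23,23) for y in(-11,11) for z in(-30,30)]
for c,n,o in((cs,"scene",(209,210)),(ci,"side",(319,210))):
  im=cv2.imread(f"pics/{n}_finc.png")
  for i,a in enumerate(V):
    for b in V[i+1:]:
      if sum(x!=y for x,y in zip(a,b))==1:
        u=[tuple(((proj(c,Rm@np.array(k,float)+t)-o)*6.667+3).astype(int).tolist()) for k in(a,b)]; cv2.line(im,u[0],u[1],(0,0,255),1)
  cv2.imwrite(f"pics/ov3_{n}.png",im)
E
python3 fin3.py
```

```text
theta 0.2 cost 5.68 rel tcp [-15.9  -1.  -23.9]
theta 0.25 cost 2.66 rel tcp [-16.   -1.  -24.3]
theta 0.3 cost 1.13 rel tcp [-16.1  -1.  -24.7]
theta 0.35 cost 1.21 rel tcp [-16.2  -1.  -25.1]
theta 0.4 cost 3.0 rel tcp [-16.4  -1.  -25.4]
theta 0.45 cost 6.6 rel tcp [-16.6  -1.  -25.8]
theta 0.323 cost 0.96 rel tcp [-16.2  -1.  -24.8]
```

View pics/ov3_scene.png

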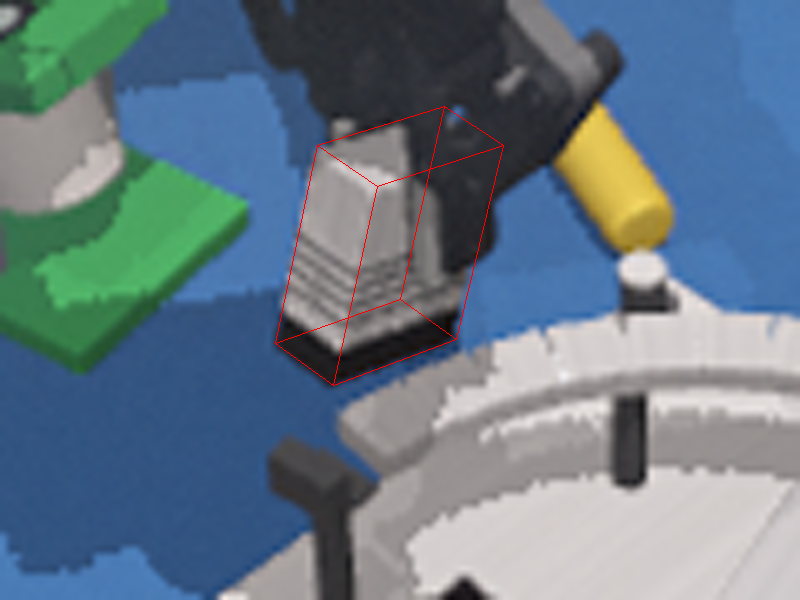

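View pics/ov3_side.png

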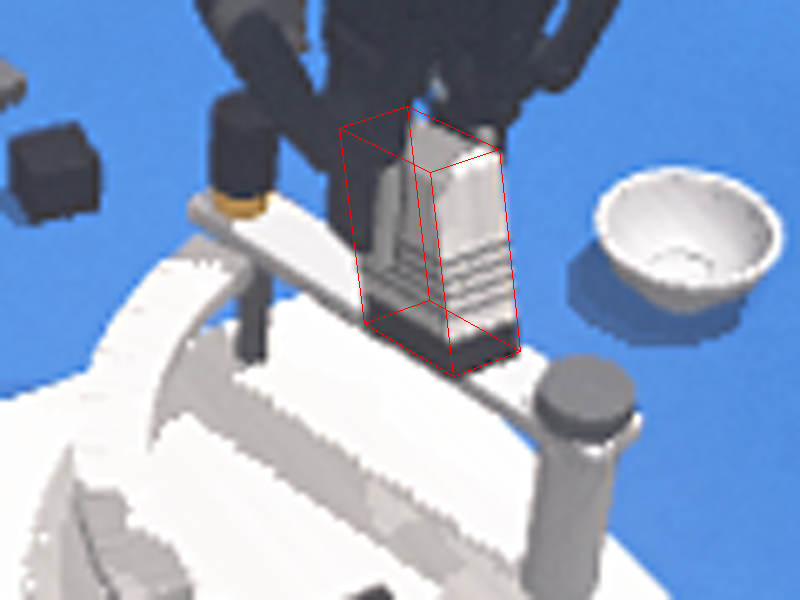

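Tilt is now 0.32 (overlay fits both views). Returning to the camera.

```bash
python3 -m crank '[{"slide":[30,-2.6,0],"twist":0,"jaw":-1},{"slide":[40,-2.6,0],"twist":0,"jaw":-1},{"slide":[40,-2.6,0],"twist":0,"jaw":-1},{"slide":[40,-2.6,0],"twist":0,"jaw":-1},{"slide":[40,-2.6,0],"twist":0,"jaw":-1},{"slide":[40,-2.6,0],"twist":0,"jaw":-1},{"slide":[40,-2.6,0],"twist":0,"jaw":-1},{"slide":[31,-2.6,0],"twist":0,"jaw":-1},{"slide":[0,0,0],"twist":-10.5,"jaw":-1},{"slide":[0,0,0],"twist":-10.5,"jaw":-1},{"slide":[0,0,0],"twist":-10.5,"jaw":-1},{"slide":[0,0,0],"twist":-10.5,"jaw":-1},{"slide":[0,0,0],"twist":-10.5,"jaw":-1},{"slide":[0,0,0],"twist":-10.5,"jaw":-1},{"slide":[0,0,0],"twist":-10.5,"jaw":-1},{"slide":[0,0,0],"twist":-10.5,"jaw":-1},{"slide":[0,0,0],"twist":-10.5,"jaw":-1},{"slide":[0,0,0],"twist":-10.5,"jaw":-1}]'
python3 mv.py 489 137.7 176.4 1.888
```

```text
time: 26.8
eef_pos: [513.8, 63.7, 210.0]
eef_rot: [0.506, -3.099, -0.0]
contact_force: [-0.6, -0.1, -1.9]
grip_width: 21.1
psi now 1.8945 tool-axes slide (no twist first) [-0.1 78.1 33.7] twist deg 0.4 q6 -1.89
slide after twist [ 0.5 78.1 33.6]
```

```bash
python3 -m crank '[{"slide":[0,20,0],"twist":0.2,"jaw":-1},{"slide":[0,20,0],"twist":0,"jaw":-1},{"slide":[0,20,0],"twist":0,"jaw":-1},{"slide":[0,18,0],"twist":0,"jaw":-1},{"slide":[0,0,10],"twist":0,"jaw":-1},{"slide":[0,0,12],"twist":0,"jaw":-1},{"slide":[0,0,11.6],"twist":0,"jaw":-1},{"slide":[0,0,0],"twist":0,"jaw":-1},{"slide":[0,0,0],"twist":0,"jaw":-1},{"slide":[0,0,0],"twist":0,"jaw":-1}]'
python3 fin.py
```

```text
time: 28.05
eef_pos: [490.5, 137.8, 177.9]
eef_rot: [-0.491, 3.102, -0.0]
contact_force: [0.5, 1.2, -0.7]
grip_width: 21.1
yaw 3.455578861550566 [490.51852166 137.78556819 177.90904367]
scene 320 127
side 221 138
```

View pics/scene_finc.png

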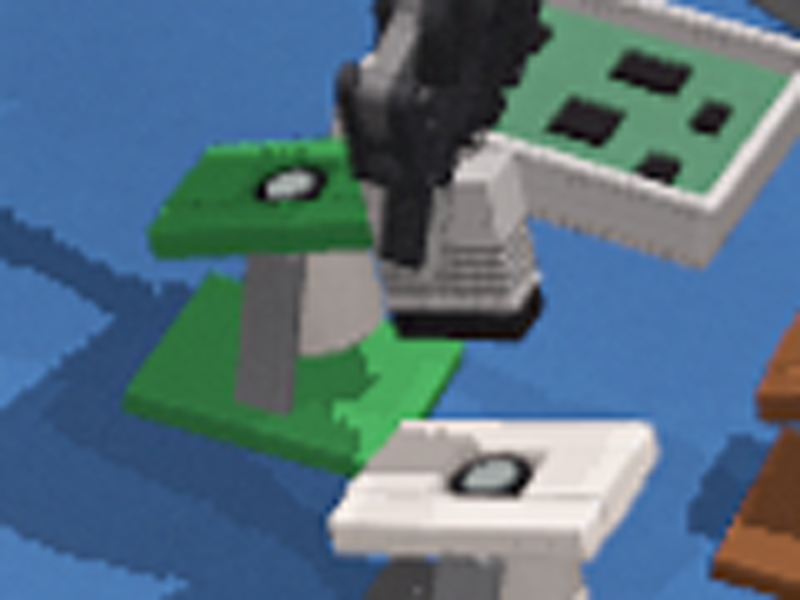

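View pics/side_finc.png

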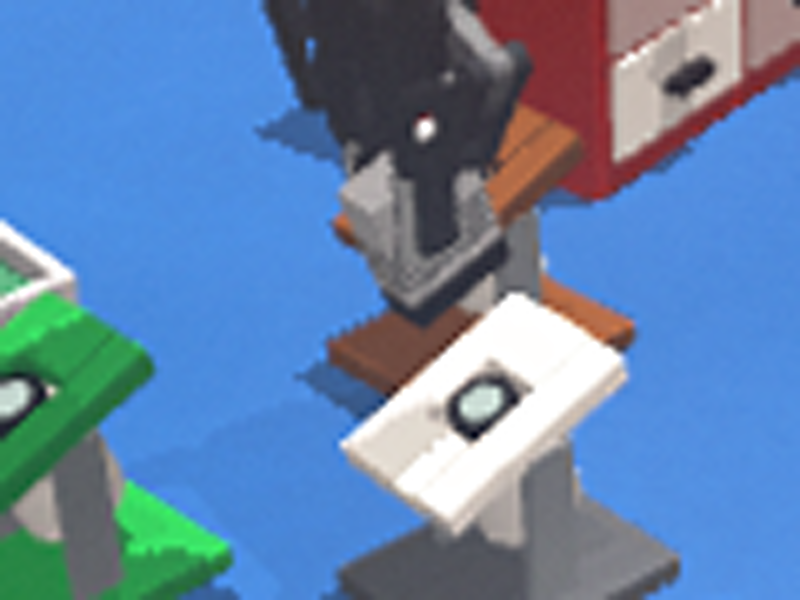

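View pics/wrist_fin.png

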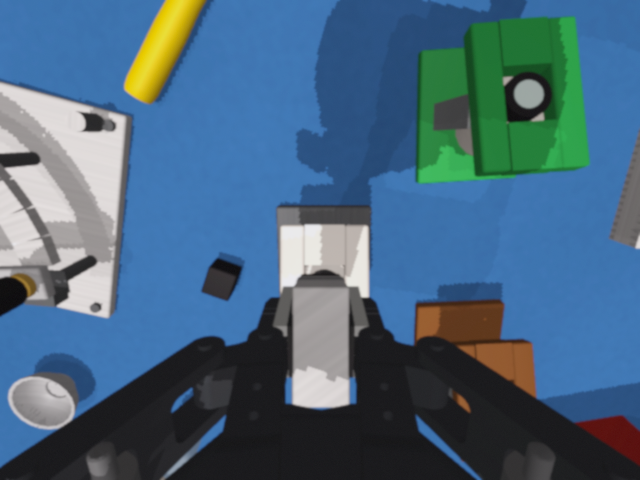

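```bash
sed -e 's/321+x/320+x/' -e 's/^mod=.*/mod=[(ci,(23,11,-30),B(425,326)),(ci,(23,-11,-30),B(386,302)),(ci,(-23,11,-30),B(507,256)),/' -e 's/^(cs,(23,11,-30).*/(cs,(23,11,-30),A(392,335)),(cs,(-23,11,-30),A(521,339)),(cs,(-23,-11,-30),A(543,303))]/' -e 's/A(398,422)/A(404,422)/;s/A(648,423)/A(655,423)/;s/A(577,530)/A(584,530)/;s/A(325,522)/A(331,520)/' fin2.py > fin4.py
cat >> fin4.py <<'E'
s=least_squares(f,[*t0,.3]); Rm,t=g(s.x); foot=t+Rm@[0,0,-30]
for h in(hp,[521.7,150.1,.316]):
    Q=R.from_euler("Z",h[2]).as_matrix()@Rh; o=np.array([h[0],h[1],95]); print("foot in head frame minus (0,0,60):",np.round(Q.T@(foot-o)-[0,0,60],1),"z-angle",round(np.arccos(Q[:,2]@Rm[:,2]),3),"x-angle",round(np.arccos(abs(Q[:,0]@Rm[:,0])),3))
ft=tcp+R.from_euler("z",yaw).as_matrix()@[-15,0,-25]; print("kinematic",np.round(Q.T@(ft-o)-[0,0,60],1))
E
python3 fin4.py
```

```text
head ext [5.24007e+02 1.50116e+02 3.14000e-01] [[0.4, -0.7], [1.0, -0.9], [0.1, -1.9], [0.2, -1.2], [-0.7, -0.5], [-0.4, -0.2], [-0.3, -0.2], [-1.2, 0.2]]
theta 0.308 cost 0.58 foot ext [510.3 146.3 153.5] rel tcp [-21.4  -2.  -24.4]
theta 0.2 cost 2.84 foot ext [510.2 146.  153.8] rel tcp [-21.2  -1.8 -24.1]
theta 0.25 cost 1.23 foot ext [510.2 146.1 153.7] rel tcp [-21.3  -1.8 -24.2]
theta 0.3 cost 0.59 foot ext [510.3 146.2 153.5] rel tcp [-21.4  -1.9 -24.4]
theta 0.35 cost 0.91 foot ext [510.4 146.4 153.4] rel tcp [-21.5  -2.1 -24.5]
ext head focus [504.4 143.8 151.4]
wrist head focus [502.1 143.7 151.4]
foot in head frame minus (0,0,60): [ 6.7  0.6 -0.2] z-angle 0.042 x-angle 0.042
foot in head frame minus (0,0,60): [ 8.8 -0.1 -0.9] z-angle 0.042 x-angle 0.042
kinematic [ 2.5 -2.   0.7]
```

```bash
python3 -m crank '[{"slide":[2.5,0,0.5],"twist":0,"jaw":-1},{"slide":[2,0,0.5],"twist":0,"jaw":-1},{"slide":[0,0,0],"twist":0,"jaw":-1},{"slide":[0,0,0],"twist":0,"jaw":-1},{"slide":[0,0,0],"twist":0,"jaw":-1},{"slide":[0,0,0],"twist":0,"jaw":-1},{"slide":[0,0,0],"twist":0,"jaw":-1}]'
python3 - <<'E'
from h import *
import cv2
s=sensors.get_state(); print(s["eef_pos"],s["contact_force"],np.abs(s["qd"]).max())
a=viewer.capture("scene")[170:350,220:460]; cv2.imwrite("pics/last.png",cv2.resize(a,(800,600)))
E
```

```text
time: 29.08
eef_pos: [486.0, 136.5, 176.5]
eef_rot: [0.492, -3.103, 0.0]
contact_force: [0.4, 0.3, -0.6]
grip_width: 20.9
[485.97827783 136.45869807 176.54865031] [ 0.40736091  0.280144   -0.63617507] 0.0022176527625504578
```

View pics/last.png

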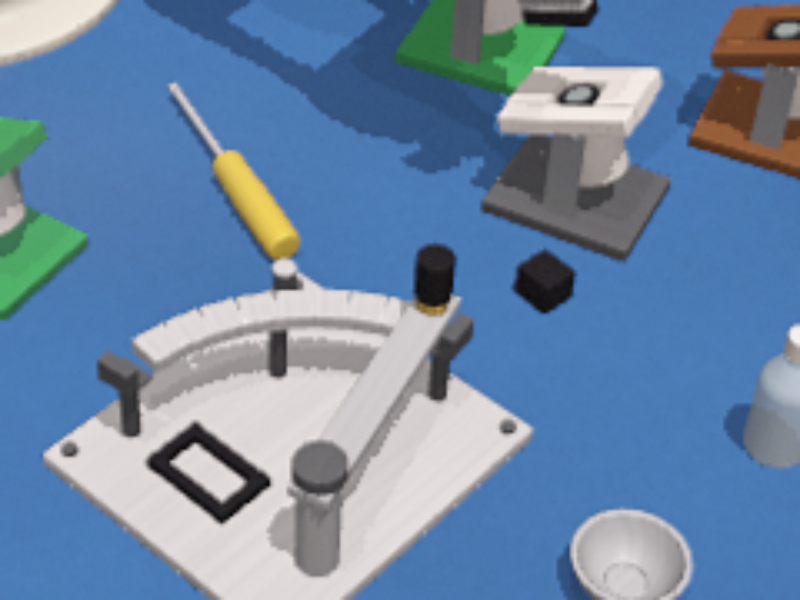

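The arm is still at the far stop with the knob down, the bystanders haven't moved, and the module is held still. Handing in.

```bash
python3 -c "
from cell import r
print(r.job_done())"
```

```text
the job is handed in; nothing more can be done
None
```

I handed the job in at about 29 s of the 51 s allowed, holding the module still over the inspection camera. It gave no verdict.

**What I did:**
- **Hold-down arm:** I lifted the knob 12 mm, swung the arm to its far stop and let the plunger drop home.
- **Tilting the module:** The moves can't tilt the tool, so I leaned the module in the jaws by pressing its foot against the nest rim. I did this once inside the nest and once more against the rim's outside.
- **Over the camera:** I then carried the module to the point in front of the lens.

**Last checks:**

| Check | Result | Limit |
|---|---|---|
| Arm angle (measured right after release) | about 1.31 rad | above 1.25 |
| Plunger (knob top about 126 mm up; 129 is nominal home) | looks home | within 2 mm |
| Underside squareness error | about 0.04 rad | 0.14 |
| Long-side alignment error | about 0.04 rad | 0.16 |
| Position error | estimated 2–5 mm after a last 4.5 mm correction | 12 mm |

No force that would suggest contact with the camera was seen, and in the last picture the arm was still at its stop and the bystanders in view had not moved.

**Checks that failed or disagreed:**
- **First tilt:** I read it as about 0.30 rad because of a rotation-order error in my fit. Corrected, it was 0.24 rad against the 0.35 rad needed, so I pressed it a second time, to about 0.31–0.32 rad.
- **Position along the frame's long side:** The outside cameras put the module about 7 mm off along it, but the robot's own pose put it about 2.5 mm off. I moved to a compromise between the two and did not re-measure the module afterwards.

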